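# Find the knock-out pin that stands up in a comb nest, press it home and seat the comb

### The arm

A 7-joint arm with a two-finger parallel gripper is mounted at the origin on a cart in front of the work surface, level with it; the furniture and walls round the work are solid. World frame = base frame: x ahead of the robot, y to its left, z up, the work surface at z = 0. Lengths are in m, angles in rad, forces in N, time in s.
With the tool pointing down it reaches from about 0.4 to 0.9 m from the base axis. Payload 5.5 kg.
Tool frame: the origin (TCP) lies between the finger pads; the fingertips stand 14 mm ahead of it and the grasp point (between the pads) lies 5 mm behind it; z points along the fingers, y is the direction in which the jaws open and shut (so a half turn about z gives the same grasp; the last joint's range is limited). The gripper opens to 92 mm and grips with 3 to 60 N. Pads are 19 mm wide; open, the fingers measure 130 mm over their backs; the gripper's body (75 mm by 190 mm) begins 47 mm behind the grasp point.
Start: joints at [-0.913, 0.501, -0.427, 1.55, 0.221, 1.138, -0.21], TCP at [0.25, 0.6, 0.241] pointing down, gripper open.
Joint ranges: [-2.88, 2.88], [-0.31, 2.03], [-1.54, 1.56], [0.2, 2.42], [-1.41, 4.55], [0.19, 2.02], [-2.57, 2.57]. Speed limits (rad/s): [2.57, 2.57, 3.14, 3.14, 3.14, 3.14, 3.14].

### API

Orientations are given as a rotation vector (axis times angle).
In Python, from station import env gives the robot as it stands.
- The arm moves only by the tool jog_arm, never from a script. Its argument "increments" is a list of rows, each an object with "linear": the shift along the tool's x, y, z in m, a list of three; "delta_rot": the turn, a rotation vector about the tool's x, y, z in degrees, a list of three. In form: [{"linear": [x, y, z], "delta_rot": [ax, ay, az]}, ...]. A call has 1 to 10 rows; each row is the pose to reach, as a shift and turn from the pose commanded when the call began, along the tool's axes at that moment; what a row does not reach only later rows make up. A row lasts 1/12 s, in which the tool goes at most 41.7 mm and 7.16 degrees, less where a joint would pass 70% of its speed; a pose out of reach is approached as far as the arm can. A call with a gripper value outside its range is refused whole. "jaw" is the opening, from -1 (shut) to 1 (fully open), set as the call begins (left out, the last holds). The fingers move at their own pace and stop on an object; "squeeze" is the grip in N (left out, the last holds). Time passes only in rows, so rows that repeat a pose let the fingers close. It gives the time, the measured TCP pose, the force and the opening at its end, in the units of the state.
- env.read_state(): the state, without advancing time (a new reading comes with each control period).
- env.get_image(name): name is "scene" or "top"; returns the picture (420x560x3 uint8, red, green, blue); there is no depth.
- env.camera_model(name): a dict with "fx", "fy", "cx", "cy" (pixels), "dist_coeffs" ([k1, k2, p1, p2, k3] as OpenCV has them; the pictures are not rectified), "rvec" (rotation vector, rad) and "tvec" (3), from world to camera coordinates, as OpenCV has them. Camera axes: x right, y down, z forward; pixel columns grow to the right and rows downward; lengths in m; the calibration is good to about 2 mm. A picture is of the moment at which its call begins. camera_model takes no time and is no camera call.
- env.close_job(): hands the job in, once; it reports no verdict.
The state is a dict: "clock": time; "joint_positions": joint angles; "joint_vel": joint speeds; "effort": joint torques, N m; "tool_pos": TCP position; "orientation": TCP orientation; "wrist_force": force on the tool from outside, world axes, zero at the start; "ft_torque": the same for the moment, N m; "grip_width": finger opening in m.
Only numpy, scipy, OpenCV 4.12 (cv2) and the standard library are available. Lean on these libraries where they do the work, as an engineer would, in place of code of your own. Each camera call takes 0.05 s, during which the arm holds its last target.

### The job

One of the six knock-out pins in the floor of the comb nest has crept up about 2 mm and would keep a comb from lying flat. Take the pin punch from its wooden block, feel the pins lightly with its tip to find the high one, and push that pin firmly down until it stops; never lean on the sound pins or on the nest itself (keep well under 18 N there, also when the comb goes in). Stand the punch back in its hole and lay the black comb flat in the nest, and leave the other things on the desk where they are.

Things in the scene. Friction and masses are not known exactly. Their poses are not given: they have to be found in the camera images.
- nest: comb nest, fixed on the desk: dark base 74 x 204 mm with an aluminium bed of the same size held on four jack screws above it. Origin: centre of the base's underside; x across, y along the pocket, z up. At the -y end a flat steel knock-out bar sticks out (to y = -142 mm, 10 mm high). No force above 18 N may act on the nest, its cheeks or its five sound pins; the force on the high pin does not count.
- nest_middle (a point): middle of the pocket, fixed at 28 mm above the desk. The pocket's floor lies 0 to 12 mm above this (28 to 40 mm above the desk), as the jack screws are set: not known, to be felt. Round the floor stand steel walls 8 mm high: four cheeks 9 mm thick, inner faces at x = +-14.5 mm, |y| from 32 to 74 mm, and end stops with inner faces at y = +-78 mm. For |y| under 32 mm the sides are open for fingers.
- pin_hole_0 (a point): axis of the first pin hole, at x = 5, y = -60 mm of the nest, given 28 mm above the desk (the floor is 0 to 12 mm higher). Each of six 12 mm holes in the floor holds a brass pin 11 mm across. Five are sound: ends 0.6 mm below the floor, they give 1.2 mm on a light spring (1 N to start, 4 N at the end), then stop hard.
- pin_hole_1 (a point): second hole, at x = -5, y = -36 mm of the nest. One pin, in any of the six holes, has jammed with its end 2 mm above the floor. Friction of about 20 N holds it; pushed harder it slides down and stops 0.4 mm below the floor (home).
- pin_hole_2 (a point): third hole, at x = 5, y = -12 mm of the nest
- pin_hole_3 (a point): fourth hole, at x = -5, y = 12 mm of the nest
- pin_hole_4 (a point): fifth hole, at x = 5, y = 36 mm of the nest
- pin_hole_5 (a point): sixth hole, at x = -5, y = 60 mm of the nest
- punch: pin punch, dark steel, 126 mm long, 90 g. Origin at the middle of its tip, z along it to the head. From the tip: a bright stem 6 mm across (7 mm from z = 32) up to z = 40 mm, a collar 18 mm across from 40 to 45 mm, a round knurled handle 13 mm across from 45 to 119 mm, a small head. At the start it stands upright, tip down, in its block with the collar on the block's top.
- punch_tip (a point): the middle of the punch's flat tip (same point as the punch's origin)
- punch_block: wooden punch block, fixed, 52 x 140 x 48 mm. Origin: centre of its underside; y along it, z up. Three small punches stand in it at y = 6, 30 and 52 mm, their tops 77 mm above the desk.
- block_hole (a point): mouth of the punch's hole, on the block's top 48 mm above the desk, at x = 0, y = -42 mm of the block; z up. The hole is 10 mm across, 44 mm deep, its mouth widened by 2 mm.
- comb: black moulded harmonica comb, 45 g, lying on the desk: 26 mm wide with small ledges (solid 24 to 25 mm), 152 mm long along its y, 14 mm high. Origin: centre of its underside; z up. It goes into the nest this way up, along the nest's y, either end first.
- tray_top_b: top tray of the stack of wooden trays that stands on the desk behind the nest, fixed: origin at the centre of the top tray's underside, about 165 mm above the desk. The stack reaches 207 mm from there towards the robot, 128 mm to either side, and up to 200 mm above the desk: keep the arm and the gripper clear of it
- tin_of_pins: round printed tin 94 mm across, 33 mm high, bystander
- harmonica: finished harmonica, 122 mm long, 34 mm high, bystander
- eraser: eraser 23 x 56 x 13 mm, bystander
- dropper: dropper bottle 25 mm across, 84 mm high, bystander
- comb_unit: comb with plate on the orange mat, 164 mm long, bystander

How it is judged:
By the outcome, as a careful person would: the job done as asked, in the order asked, and still so for the second after the job is handed in, with the robot touching nothing.
It also fails if it takes over 72 s, if anything falls off the work surface, if the arm or the gripper's body presses on something with over 40 N, if the wrist force passes 120 N, or if a joint passes its speed limit or range.

## Working session

There is one attempt and no reset: what is moved stays moved. The work goes in short steps, Python scripts to look and compute and a tool call to move; the robot and the scene stay as the last step left them, time stands still between calls to the robot, and variables do not carry over. Pictures are saved under pics/ and viewed, and the job is handed in when it is done.

Besides the shell and the picture viewer there is one more tool, called after "Call:" as name(argument=value, ...), one argument or row to a line, values as JSON. jog_arm: Moves the arm, as the interface text tells. Its arguments: {"type":"object","properties":{"increments":{"type":"array"},"jaw":{"type":"number"},"squeeze":{"type":"number"}},"required":["increments"]}

```bash
mkdir -p pics; ls; python3 - <<'E'
from station import env
import cv2,numpy as np,json
print(env.read_state())
for n in("scene","top"):
    im=env.get_image(n); cv2.imwrite(f"pics/{n}0.png",im[:,:,::-1]); c=env.camera_model(n);print(n,c)
    R=cv2.Rodrigues(np.array(c['rvec']))[0];print(-R.T@np.array(c['tvec']),R)
E
```

```text
pics
{'clock': 0.0, 'joint_positions': array([-0.91283743,  0.5018335 , -0.42677475,  1.5514501 ,  0.22082327,
        1.13830322, -0.21028798]), 'joint_vel': array([-8.29965296e-04, -9.63673174e-04, -7.49532104e-05, -1.75450529e-03,
        2.10638836e-04,  7.32289688e-04,  3.86997505e-05]), 'effort': array([ 4.74466033e-04, -5.66612613e+01, -5.81623122e+00, -2.79117286e+01,
       -6.86028320e-02,  3.04470293e-02,  1.77328207e-04]), 'tool_pos': array([0.24977968, 0.59936178, 0.23968584]), 'orientation': array([-6.15890436e-01, -3.08020874e+00,  2.96857869e-03]), 'wrist_force': array([-0.78335083, -0.25500838,  0.66710743]), 'ft_torque': array([-0.03727416,  0.01061818,  0.02056152]), 'grip_width': 0.0914812808718441}
scene {'fx': 530.2105564455023, 'fy': 530.2105564455023, 'cx': 279.458528952039, 'cy': 203.62316189244424, 'dist_coeffs': array([0.02528088, 0.        , 0.        , 0.        , 0.        ]), 'rvec': array([ 0.67341318, -2.68528215,  1.03893525]), 'tvec': array([0.47555695, 0.39923441, 1.14266531])}
[0.18473067 0.64047771 1.11664202] [[-0.88015574 -0.47461685 -0.00804526]
 [-0.34561039  0.65235301 -0.67452874]
 [ 0.32539105 -0.59090981 -0.73820475]]
top {'fx': 429.6361483342594, 'fy': 429.6361483342594, 'cx': 275.5786345460308, 'cy': 212.384237552693, 'dist_coeffs': array([-0.05620574,  0.        ,  0.        ,  0.        ,  0.        ]), 'rvec': array([ 2.13747287, -2.09760013,  0.19380158]), 'tvec': array([-0.17057221,  0.6271943 ,  1.3613635 ])}
[ 0.36112063 -0.17286299  1.45447187] [[ 0.01943762 -0.99979074 -0.00637615]
 [-0.98169796 -0.01787667 -0.18960362]
 [ 0.18944996  0.0099449  -0.98184001]]
```

View pics/scene0.png

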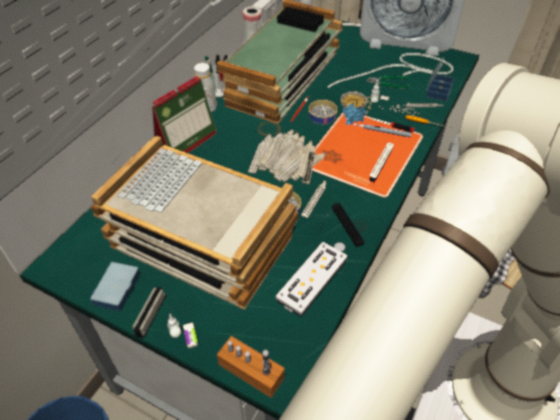

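View pics/top0.png

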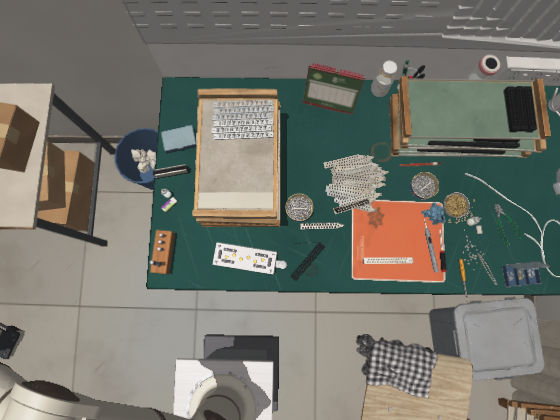

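The top view shows the white nest (~245,258) left of the tray stack's front, the punch block (~161,252), and the black comb (~308,261). I'll zoom in.

```bash
cat > h.py <<'E'
import cv2,numpy as np
from station import env
def cam(n):
    c=env.camera_model(n);K=np.array([[c['fx'],0,c['cx']],[0,c['fy'],c['cy']],[0,0,1]])
    return K,np.array(c['dist_coeffs']),np.array(c['rvec']),np.array(c['tvec'])
def proj(n,P):
    K,d,r,t=cam(n);return cv2.projectPoints(np.array(P,float).reshape(-1,3),r,t,K,d)[0].reshape(-1,2)
def ray(n,uv):
    K,d,r,t=cam(n);R=cv2.Rodrigues(r)[0]
    u=cv2.undistortPoints(np.array(uv,float).reshape(-1,1,2),K,d).reshape(-1,2)
    D=np.c_[u,np.ones(len(u))]@R;return -R.T@t,D
def onz(n,uv,z):
    o,D=ray(n,uv);s=(z-o[2])/D[:,2];return o+D*s[:,None]
def crop(im,x0,y0,x1,y1,k,fn):
    c=cv2.resize(im[y0:y1,x0:x1,::-1],None,fx=k,fy=k,interpolation=cv2.INTER_CUBIC)
    for x in range((x0+9)//10*10,x1,10):
        cv2.line(c,((x-x0)*k,0),((x-x0)*k,6 if x%50 else 14),(0,255,255),1)
        if x%20==0: cv2.putText(c,str(x),((x-x0)*k,22),0,.35,(0,255,255),1)
    for y in range((y0+9)//10*10,y1,10):
        cv2.line(c,(0,(y-y0)*k),(6,(y-y0)*k),(0,255,255),1)
        if y%20==0: cv2.putText(c,str(y),(8,(y-y0)*k+4),0,.35,(0,255,255),1)
    cv2.imwrite(fn,c)
E
python3 - <<'E'
from h import *
t=cv2.imread('pics/top0.png')[:,:,::-1];s=cv2.imread('pics/scene0.png')[:,:,::-1]
crop(t,140,220,340,295,4,'pics/t_a.png');crop(s,210,180,370,400,3-0,'pics/s_a.png')
crop(t,140,222,205,280,9,'pics/t_b.png')
print(proj('top',[[0,0,0],[.25,.6,.24],[.5,0,0]]))
E
```

```text
[[222.4370217  407.78604113]
 [  3.89605084 327.67721058]
 [228.17287974 252.56711809]]
```

View pics/t_a.png

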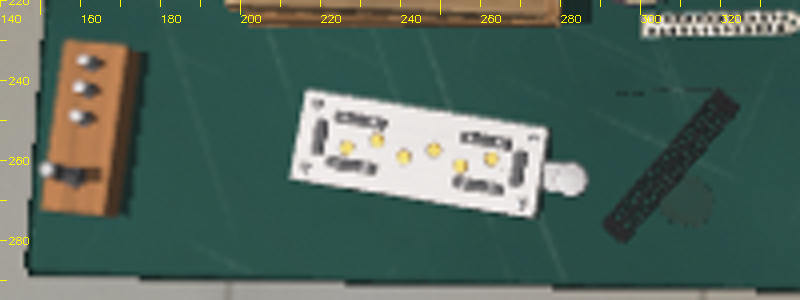

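View pics/s_a.png

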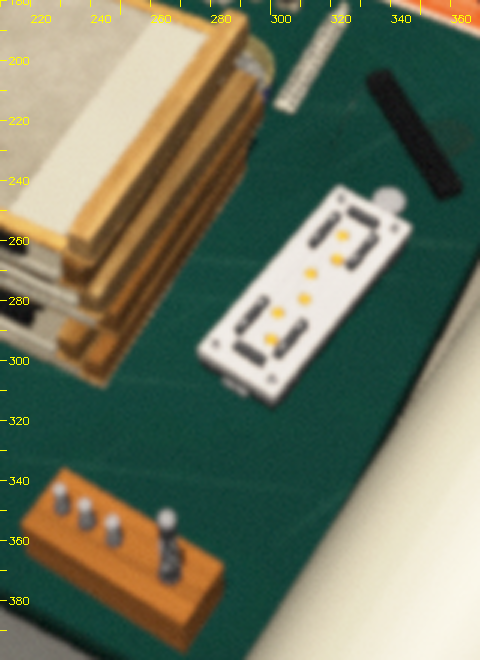

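View pics/t_b.png

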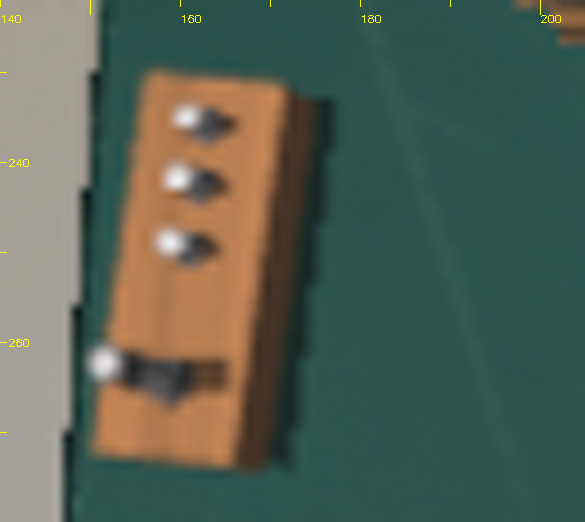

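```bash
cat > det.py <<'E'
from h import *
from scipy.optimize import least_squares
def blobs(im,roi,f,amin=3):
    x0,y0,x1,y1=roi;k=6
    c=cv2.resize(im[y0:y1,x0:x1],None,fx=k,fy=k,interpolation=cv2.INTER_CUBIC)
    m=f(c.astype(int)).astype(np.uint8)
    n,_,st,ce=cv2.connectedComponentsWithStats(m)
    return [((ce[i]+.5)/k-.5+[x0,y0],st[i,4]/k/k,(st[i,:4]/k+[x0,y0,0,0]).round(1)) for i in range(1,n) if st[i,4]/k/k>amin]
E
python3 - <<'E'
from det import *
t=cv2.imread('pics/top0.png')[:,:,::-1];s=cv2.imread('pics/scene0.png')[:,:,::-1]
yel=lambda c:(c[...,0]-c[...,2]>60)&(c[...,0]>170)
white=lambda c:(c.min(-1)>150)
for n,im,r in(('top',t,(215,240,285,275)),('scene',s,(270,235,355,320))):
    print(n,'pins')
    for b in blobs(im,r,yel): print(b[0].round(2),round(b[1],1),b[2])
for n,im,r in(('top',t,(149,228,172,275)),('scene',s,(215,335,290,385))):
    print(n,'heads')
    for b in blobs(im,r,white,1): print(b[0].round(2),round(b[1],1),b[2],)
blk=lambda c:(c.max(-1)<60)
for n,im,r in(('top',t,(285,236,330,285)),('scene',s,(325,198,368,250))):
    print(n,'comb')
    for b in blobs(im,r,blk,20): print(b[0].round(2),round(b[1],1),b[2],)
E
```

```text
top pins
[233.91 254.66] 8.3 [232.8 253.5   3.2   3.3]
[226.22 256.5 ] 8.3 [225.2 255.3   3.2   3.5]
[248.09 256.96] 8.4 [247.  255.8   3.2   3.2]
[240.44 258.76] 8.3 [239.3 257.7   3.3   3.2]
[262.41 259.21] 8.2 [261.2 258.    3.3   3.5]
[254.67 261.07] 8.9 [253.5 259.8   3.5   3.5]
scene pins
[323.73 258.11] 13.4 [322.  256.7   4.5   3.8]
[322.   266.05] 15.8 [320.2 264.3   4.7   4.3]
[313.16 270.79] 14.0 [311.5 269.3   4.3   4. ]
[311.08 279.22] 14.9 [309.3 277.7   4.5   4.2]
[302.14 283.82] 14.8 [300.3 282.3   4.7   4. ]
[300.11 292.8 ] 16.8 [298.2 291.2   5.    4.3]
top heads
[160.23 234.46] 4.8 [159.3 233.8   2.7   2.2]
[159.24 241.24] 6.1 [158.3 240.3   3.    2.7]
[158.42 248.43] 6.5 [157.3 247.5   3.2   2.8]
[151.13 261.84] 7.3 [150.2 260.7   3.    3.3]
scene heads
[229.36 342.74] 7.1 [228.3 341.7   3.    3.2]
[237.74 347.83] 9.1 [236.7 346.5   3.2   3.7]
[265.03 352.48] 14.1 [263.5 350.8   4.    4.3]
[246.93 353.58] 10.2 [245.7 352.2   3.5   3.8]
top comb
[307.33 261.  ] 341.3 [290.7 242.2  34.3  38.7]
scene comb
[348.12 225.15] 612.8 [330.8 202.3  34.7  46. ]
```

```bash
cat > fit.py <<'E'
from det import *
T=[[262.41,259.21],[254.67,261.07],[248.09,256.96],[240.44,258.76],[233.91,254.66],[226.22,256.5]]
S=[[323.73,258.11],[322.,266.05],[313.16,270.79],[311.08,279.22],[302.14,283.82],[300.11,292.8]]
L=np.array([[5,-60],[-5,-36],[5,-12],[-5,12],[5,36],[-5,60]])/1e3
def model(p,L,z): 
    c,s=np.cos(p[2]),np.sin(p[2]);return np.c_[L@np.array([[c,s],[-s,c]])+p[:2],np.full(len(L),z)]
def f(p,L,z,T,S,use):
    r=[]
    P=model(p,L,p[3] if z is None else z)
    if 't' in use:r.append((proj('top',P)-T).ravel())
    if 's' in use:r.append((proj('scene',P)-S).ravel())
    return np.concatenate(r)
print('nest')
for use,z in(('ts',None),('t',.034),('s',.034),('ts',.034)):
    o=least_squares(f,[.5,0,0,.034],args=(L,z,T,S,use));print(use,o.x.round(4),np.abs(o.fun).max().round(2))
print('block: small punches tops z .0755, punch head z')
LB=np.array([[0,6],[0,30],[0,52]])/1e3
TB=[[158.42,248.43],[159.24,241.24],[160.23,234.46]];SB=[[246.93,353.58],[237.74,347.83],[229.36,342.74]]
for use,z in(('ts',None),('t',.076),('s',.076),('ts',.076)):
    o=least_squares(f,[.5,.2,0,.076],args=(LB,z,TB,SB,use));print(use,o.x.round(4),np.abs(o.fun).max().round(2), model(o.x,np.array([[0,-.042]]),0)[0,:2].round(4))
for n,u in(('top',[151.13,261.84]),('scene',[265.03,352.48])): print('head',n,onz(n,[u],.132).round(4))
E
python3 fit.py
python3 - <<'E'
from det import *
t=cv2.imread('pics/top0.png')[:,:,::-1];s=cv2.imread('pics/scene0.png')[:,:,::-1]
for n,im,(x0,y0,x1,y1) in(('top',t,(285,236,330,285)),('scene',s,(325,198,368,250))):
    c=cv2.resize(im[y0:y1,x0:x1],None,fx=6,fy=6,interpolation=cv2.INTER_CUBIC)
    m=((c.max(-1)<60)).astype(np.uint8);m=cv2.morphologyEx(m,cv2.MORPH_OPEN,np.ones((15,15)));m=cv2.morphologyEx(m,cv2.MORPH_CLOSE,np.ones((9,9)))
    cs=max(cv2.findContours(m,0,1)[0],key=cv2.contourArea)
    p=(cs.reshape(-1,2)+.5)/6-.5+[x0,y0]
    for z in(0,.007,.014):
        P=onz(n,p,z)[:,:2]*1000
        r=cv2.minAreaRect(P.astype(np.float32));print(n,z,np.round(r[0],1),np.round(r[1],1),round(r[2],1))
E
```

```text
nest
ts [ 0.4799 -0.0578 -0.1373  0.0289] 0.34
t [ 0.4803 -0.058  -0.1387  0.034 ] 0.09
s [ 0.478  -0.0547 -0.1363  0.034 ] 0.14
ts [ 0.4789 -0.0562 -0.1366  0.034 ] 0.71
block: small punches tops z .0755, punch head z
ts [ 0.4944  0.218  -1.6456  0.0779] 0.27 [0.4525 0.2212]
t [ 0.4952  0.2184 -1.6312  0.076 ] 0.08 [0.4533 0.2209]
s [ 0.4947  0.2174 -1.6516  0.076 ] 0.04 [0.4529 0.2207]
ts [ 0.4948  0.2177 -1.6454  0.076 ] 0.42 [0.4529 0.2208]
head top [[0.4537 0.2219 0.132 ]]
head scene [[0.4529 0.2207 0.132 ]]
top 0 [ 476.4 -268.8] [ 27.8 154.6] 49.8
top 0.007 [ 475.8 -268.3] [ 27.7 153.8] 49.8
top 0.014 [ 475.3 -267.9] [ 27.5 153.1] 49.8
scene 0 [ 475.4 -276.8] [ 46.1 170.7] 51.3
scene 0.007 [ 473.6 -271.1] [ 45.8 169.6] 51.3
scene 0.014 [ 471.8 -265.3] [ 45.5 168.6] 51.3
```

```bash
python3 - <<'E'
from h import *
t=cv2.imread('pics/top0.png')[:,:,::-1];s=cv2.imread('pics/scene0.png')[:,:,::-1]
crop(t,185,190,295,280,7,'pics/t_c.png');crop(s,205,180,320,315,4,'pics/s_c.png')
for x in(.56,.58,.6): print(x,proj('top',[[x,.05,.2],[x,-.1,.2],[x,.05,0],[x,-.1,0]]).round(1).tolist(),proj('scene',[[x,.05,.2],[x,-.1,.2],[x,.05,0],[x,-.1,0]]).round(1).tolist())
E
```

```text
0.56 [[204.4, 225.4], [255.0, 226.4], [214.3, 234.8], [258.1, 235.6]] [[259.7, 251.4], [291.7, 206.0], [262.6, 301.3], [291.0, 257.4]]
0.58 [[204.8, 218.8], [255.1, 219.7], [214.6, 229.0], [258.2, 229.8]] [[251.8, 248.0], [284.1, 203.0], [255.5, 297.9], [284.2, 254.6]]
0.6 [[205.1, 212.2], [255.3, 213.1], [214.8, 223.2], [258.4, 224.0]] [[243.9, 244.6], [276.6, 200.1], [248.5, 294.7], [277.5, 251.7]]
```

View pics/t_c.png

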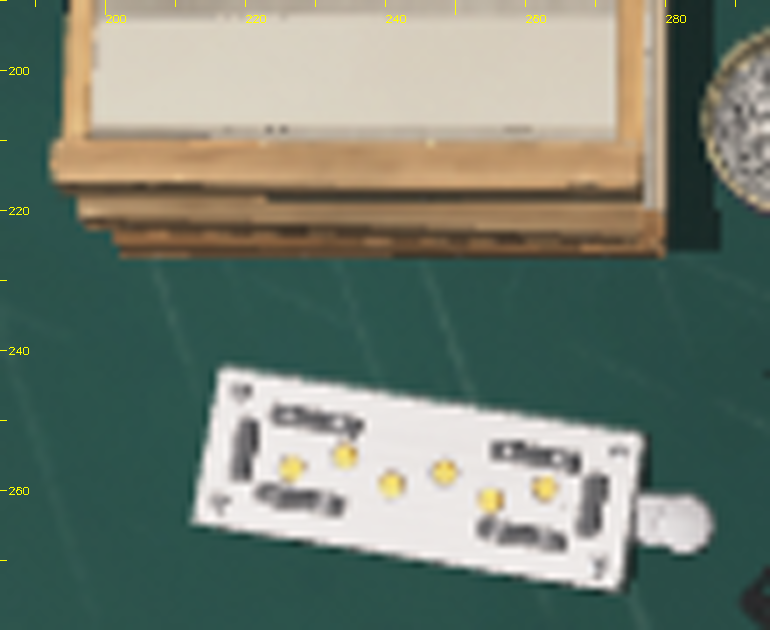

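View pics/s_c.png

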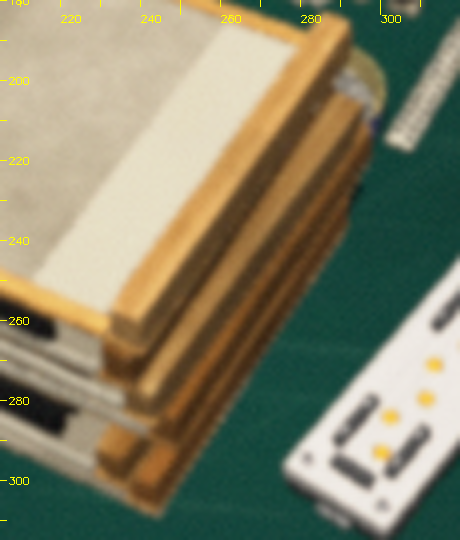

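```bash
cat > go.py <<'E'
import sys
from h import *
from scipy.spatial.transform import Rotation as R
def pose():
    s=env.read_state();return np.array(s['tool_pos']),R.from_rotvec(s['orientation']),s
def tgt(a):
    a=np.radians(a);y=[np.cos(a),np.sin(a),0];x=[-np.sin(a),np.cos(a),0];return R.from_matrix(np.c_[x,y,[0,0,-1]])
def go(x,y,z,a):
    p,r,s=pose();lin=r.inv().apply(np.array([x,y,z])-p);d=(r.inv()*tgt(a)).as_rotvec(degrees=True)
    print('lin',lin.round(4).tolist(),'rot',d.round(2).tolist())
if __name__=='__main__':
    p,r,s=pose();m=r.as_matrix();print('t',round(s['clock'],2),'p',p.round(4),'jaw',np.degrees(np.arctan2(m[1,1],m[0,1])).round(2),'tilt',m[:2,2].round(4),'F',s['wrist_force'].round(2),'M',s['ft_torque'].round(3),'w',round(s['grip_width'],4),'q7',s['joint_positions'][6].round(2))
    v=list(map(float,sys.argv[1:]))
    for i in range(0,len(v),4):go(*v[i:i+4])
E
python3 go.py .453 .221 .18 86  .453 .221 .103 86
```

```text
t 0.1 p [0.2498 0.5994 0.2398] jaw 67.38 tilt [-0.0007 -0.0016] F [ 0.07 -0.28 -0.27] M [ 0.045 -0.043 -0.04 ] w 0.0918 q7 -0.21
lin [-0.3331, -0.2711, 0.0602] rot [-0.1, -0.02, -18.62]
lin [-0.3331, -0.2709, 0.1372] rot [-0.1, -0.02, -18.62]
```

Call:
jog_arm(
  increments=[
    {"linear": [-0.033, -0.027, 0.006], "delta_rot": [0, 0, -3]},
    {"linear": [-0.066, -0.054, 0.012], "delta_rot": [0, 0, -6]},
    {"linear": [-0.099, -0.081, 0.018], "delta_rot": [0, 0, -9]},
    {"linear": [-0.132, -0.108, 0.024], "delta_rot": [0, 0, -12]},
    {"linear": [-0.165, -0.135, 0.03], "delta_rot": [0, 0, -15]},
    {"linear": [-0.198, -0.162, 0.036], "delta_rot": [0, 0, -18.6]},
    {"linear": [-0.231, -0.189, 0.042], "delta_rot": [0, 0, -18.6]},
    {"linear": [-0.264, -0.216, 0.048], "delta_rot": [0, 0, -18.6]},
    {"linear": [-0.297, -0.243, 0.054], "delta_rot": [0, 0, -18.6]},
    {"linear": [-0.3331, -0.271, 0.06], "delta_rot": [-0.1, 0, -18.6]},
  ],
  jaw=1,
  squeeze=40,
)

```text
clock: 0.93
tool_pos: [0.4453, 0.2343, 0.1825]
orientation: [0.11, 3.14, 0.002]
wrist_force: [0.6, 0.2, 0.4]
grip_width: 0.0921
```

Call:
jog_arm(
  increments=[
    {"linear": [0, 0, 0], "delta_rot": [0, 0, 0]},
    {"linear": [0, 0, 0], "delta_rot": [0, 0, 0]},
    {"linear": [0, 0, 0], "delta_rot": [0, 0, 0]},
  ],
)

```text
clock: 1.18
tool_pos: [0.4447, 0.2366, 0.1828]
orientation: [-0.111, -3.139, -0.003]
wrist_force: [-0.4, 0.6, -0.6]
grip_width: 0.0917
```

```bash
python3 go.py .453 .221 .103 86; python3 - <<'E'
from h import *
t=env.get_image('top');s=env.get_image('scene')
crop(t,120,210,220,290,5,'pics/t1.png');crop(s,190,290,330,410,5,'pics/s1.png')
E
```

```text
t 1.18 p [0.4447 0.2366 0.1828] jaw 85.94 tilt [-0.0003  0.0021] F [-0.43  0.65 -0.55] M [-0.016 -0.021  0.001] w 0.0917 q7 0.83
lin [-0.0094, -0.0152, 0.0797] rot [0.12, -0.03, -0.06]
```

View pics/s1.png

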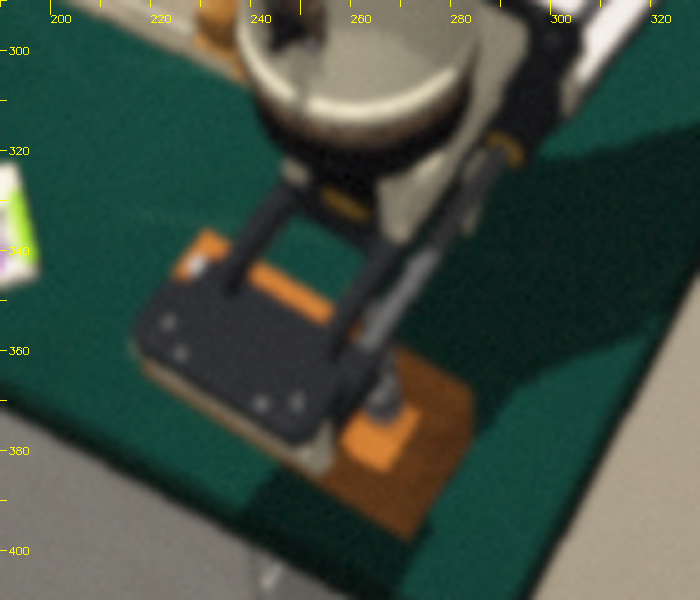

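View pics/t1.png

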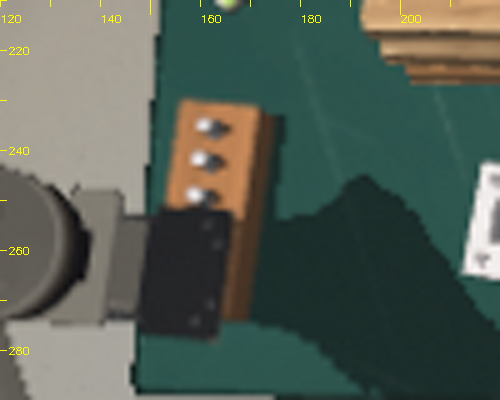

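The gripper hovers over the punch head, about 15 mm short laterally; the fingers straddle it. Correct sideways, then descend and grip.

Call:
jog_arm(
  increments=[
    {"linear": [-0.0094, -0.0152, 0], "delta_rot": [0.1, 0, 0]},
    {"linear": [-0.0094, -0.0152, 0], "delta_rot": [0.1, 0, 0]},
    {"linear": [-0.0094, -0.0152, 0.025], "delta_rot": [0.1, 0, 0]},
    {"linear": [-0.0094, -0.0152, 0.05], "delta_rot": [0.1, 0, 0]},
    {"linear": [-0.0094, -0.0152, 0.075], "delta_rot": [0.1, 0, 0]},
    {"linear": [-0.0094, -0.0152, 0.0797], "delta_rot": [0.1, 0, 0]},
    {"linear": [-0.0094, -0.0152, 0.0797], "delta_rot": [0.1, 0, 0]},
  ],
)

```text
clock: 1.87
tool_pos: [0.4513, 0.2214, 0.1018]
orientation: [-0.107, -3.136, 0.002]
wrist_force: [0.3, 0.8, 0.1]
grip_width: 0.0918
```

```bash
python3 go.py .453 .221 .103 86; python3 - <<'E'
from h import *
s=env.get_image('scene')
crop(s,190,290,330,410,5,'pics/s2.png')
E
```

```text
t 1.87 p [0.4513 0.2214 0.1018] jaw 86.1 tilt [-0.0037 -0.0011] F [0.33 0.78 0.1 ] M [ 0.025  0.014 -0.015] w 0.0918 q7 0.81
lin [-0.0017, -0.0003, -0.0012] rot [-0.08, -0.21, 0.1]
```

View pics/s2.png

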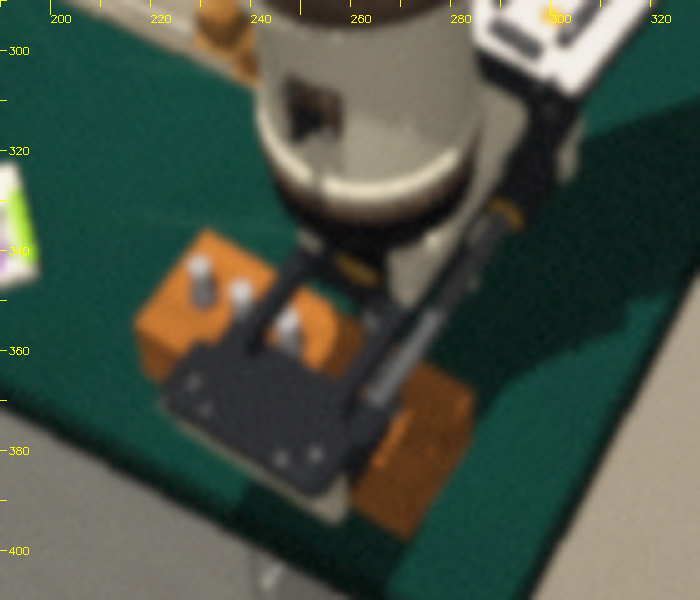

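The punch is hidden between the fingers and the small punches are clear. Closing.

Call:
jog_arm(
  increments=[
    {"linear": [-0.001, 0, 0], "delta_rot": [0, -0.1, 0]},
    {"linear": [-0.001, 0, 0], "delta_rot": [0, -0.1, 0]},
    {"linear": [-0.001, 0, 0], "delta_rot": [0, -0.1, 0]},
    {"linear": [-0.001, 0, 0], "delta_rot": [0, -0.1, 0]},
    {"linear": [-0.001, 0, 0], "delta_rot": [0, -0.1, 0]},
    {"linear": [-0.001, 0, 0], "delta_rot": [0, -0.1, 0]},
    {"linear": [-0.001, 0, 0], "delta_rot": [0, -0.1, 0]},
    {"linear": [-0.001, 0, 0], "delta_rot": [0, -0.1, 0]},
    {"linear": [-0.001, 0, 0], "delta_rot": [0, -0.1, 0]},
    {"linear": [-0.001, 0, 0], "delta_rot": [0, -0.1, 0]},
  ],
  jaw=-1,
  squeeze=55,
)

```text
clock: 2.75
tool_pos: [0.4543, 0.2206, 0.1032]
orientation: [0.11, 3.138, -0.0]
wrist_force: [-0.1, -0.5, -0.3]
grip_width: 0.03
```

```bash
for i in 1 2; do python3 go.py ;done
```

```text
t 2.75 p [0.4543 0.2206 0.1032] jaw 85.98 tilt [ 0.0019 -0.0002] F [-0.1  -0.49 -0.3 ] M [ 0.03  -0.018  0.017] w 0.03 q7 0.81
t 2.75 p [0.4543 0.2206 0.1032] jaw 85.98 tilt [ 0.0019 -0.0002] F [-0.1  -0.49 -0.3 ] M [ 0.03  -0.018  0.017] w 0.03 q7 0.81
```

Call:
jog_arm(
  increments=[
    {"linear": [0, 0, 0], "delta_rot": [0, 0, 0]},
    {"linear": [0, 0, 0], "delta_rot": [0, 0, 0]},
    {"linear": [0, 0, 0], "delta_rot": [0, 0, 0]},
    {"linear": [0, 0, 0], "delta_rot": [0, 0, 0]},
    {"linear": [0, 0, 0], "delta_rot": [0, 0, 0]},
    {"linear": [0, 0, 0], "delta_rot": [0, 0, 0]},
  ],
)

```text
clock: 3.25
tool_pos: [0.4543, 0.2206, 0.1032]
orientation: [0.11, 3.138, -0.0]
wrist_force: [0.4, 0.8, -0.5]
grip_width: 0.012
```

```bash
python3 go.py
```

```text
t 3.25 p [0.4543 0.2206 0.1032] jaw 85.98 tilt [ 0.0019 -0.0001] F [ 0.36  0.83 -0.46] M [ 0.086 -0.032 -0.036] w 0.012 q7 0.81
```

```bash
cat >> fit.py <<'E'
def pins(p):return model(p,L,0)[:,:2]
E
python3 - <<'E'
import sys;sys.argv=['x']
from fit import *
for z in(.029,.031):
    o=least_squares(f,[.5,0,0,.034],args=(L,z,T,S,'ts'));print(z,o.x.round(4));print(pins(o.x).round(4).tolist())
from go import go
p5=pins([.4797,-.0575,-.1373])[5]
go(.4543,.2206,.17,86);go(*p5,.17,86)
E
```

```text
nest
ts [ 0.4799 -0.0578 -0.1373  0.0289] 0.34
t [ 0.4803 -0.058  -0.1387  0.034 ] 0.09
s [ 0.478  -0.0547 -0.1363  0.034 ] 0.14
ts [ 0.4789 -0.0562 -0.1366  0.034 ] 0.71
block: small punches tops z .0755, punch head z
ts [ 0.4944  0.218  -1.6456  0.0779] 0.27 [0.4525 0.2212]
t [ 0.4952  0.2184 -1.6312  0.076 ] 0.08 [0.4533 0.2209]
s [ 0.4947  0.2174 -1.6516  0.076 ] 0.04 [0.4529 0.2207]
ts [ 0.4948  0.2177 -1.6454  0.076 ] 0.42 [0.4529 0.2208]
head top [[0.4537 0.2219 0.132 ]]
head scene [[0.4529 0.2207 0.132 ]]
0.029 [ 0.4798 -0.0578 -0.1373  0.034 ]
[[0.4766, -0.1179], [0.47, -0.0928], [0.4831, -0.0704], [0.4765, -0.0452], [0.4897, -0.0228], [0.4831, 0.0023]]
0.031 [ 0.4795 -0.0572 -0.137   0.034 ]
[[0.4762, -0.1173], [0.4696, -0.0921], [0.4828, -0.0697], [0.4762, -0.0446], [0.4893, -0.0222], [0.4827, 0.003]]
lin [-0.0001, -0.0, -0.0668] rot [0.0, 0.11, -0.02]
lin [-0.044, -0.2155, -0.0667] rot [0.0, 0.11, -0.02]
```

Call:
jog_arm(
  increments=[
    {"linear": [0, 0, -0.02], "delta_rot": [0, 0, 0]},
    {"linear": [0, 0, -0.045], "delta_rot": [0, 0, 0]},
    {"linear": [0, 0, -0.067], "delta_rot": [0, 0, 0]},
    {"linear": [0, 0, -0.067], "delta_rot": [0, 0, 0]},
    {"linear": [-0.008, -0.039, -0.067], "delta_rot": [0, 0.1, 0]},
    {"linear": [-0.016, -0.078, -0.067], "delta_rot": [0, 0.1, 0]},
    {"linear": [-0.024, -0.117, -0.067], "delta_rot": [0, 0.1, 0]},
    {"linear": [-0.032, -0.156, -0.067], "delta_rot": [0, 0.1, 0]},
    {"linear": [-0.039, -0.19, -0.067], "delta_rot": [0, 0.1, 0]},
    {"linear": [-0.044, -0.2155, -0.067], "delta_rot": [0, 0.1, 0]},
  ],
)

```text
clock: 4.08
tool_pos: [0.4826, -0.0013, 0.1698]
orientation: [-0.115, -3.139, 0.002]
wrist_force: [0.6, -0.3, -0.8]
grip_width: 0.0122
```

Call:
jog_arm(
  increments=[
    {"linear": [0, 0, 0.02], "delta_rot": [0, 0, 0]},
    {"linear": [0, 0, 0.023], "delta_rot": [0, 0, 0]},
    {"linear": [0, 0, 0.023], "delta_rot": [0, 0, 0]},
    {"linear": [0, 0, 0.023], "delta_rot": [0, 0, 0]},
    {"linear": [0, 0, 0.023], "delta_rot": [0, 0, 0]},
  ],
)

```text
clock: 4.5
tool_pos: [0.4831, 0.004, 0.1477]
orientation: [0.106, 3.139, 0.001]
wrist_force: [-0.6, 0.4, -1.2]
grip_width: 0.0121
```

```bash
python3 go.py .483 .0025 .139 86; python3 - <<'E'
from h import *
t=env.get_image('top');s=env.get_image('scene')
crop(t,190,220,290,290,7,'pics/t3.png');crop(s,240,220,370,340,5,'pics/s3.png')
print(proj('top',[[.483,.0025,.044],[.483,.0025,.029]]),proj('scene',[[.483,.0025,.044],[.483,.0025,.029]]))
E
```

```text
t 4.5 p [0.4831 0.004  0.1477] jaw 86.12 tilt [0.0005 0.0005] F [-0.56  0.36 -1.21] M [-0.025 -0.011 -0.057] w 0.0121 q7 1.34
lin [0.0, -0.0016, 0.0086] rot [0.03, 0.03, 0.12]
[[225.67442548 256.40912636]
 [226.21893226 256.81085818]] [[299.95506792 289.23550076]
 [299.82857015 292.70197625]]
```

View pics/s3.png

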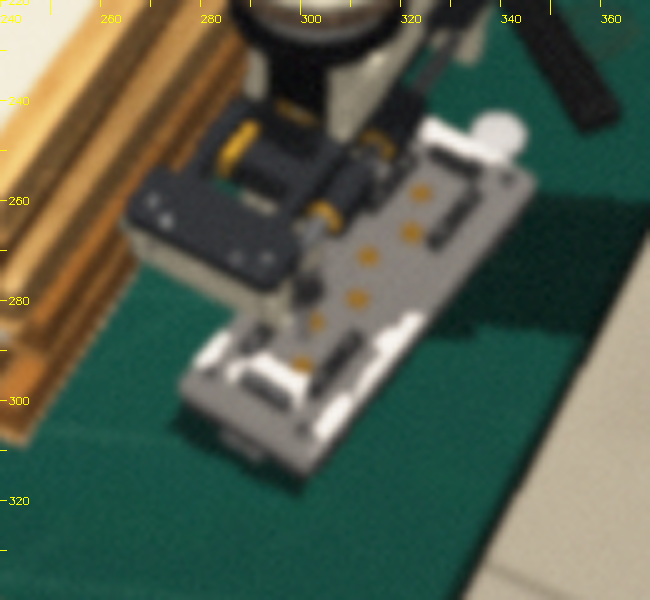

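View pics/t3.png

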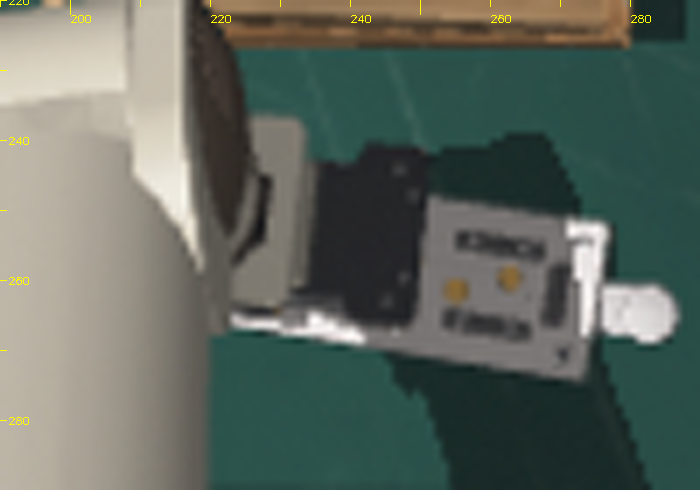

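The scene view shows the stem's tip about 20 mm above pin 5 (~300,288), pin at (300,292). Going down in small steps.

Call:
jog_arm(
  increments=[
    {"linear": [0, -0.0015, 0.004], "delta_rot": [0, 0, 0.1]},
    {"linear": [0, -0.0015, 0.0085], "delta_rot": [0, 0, 0.1]},
    {"linear": [0, -0.0015, 0.0085], "delta_rot": [0, 0, 0.1]},
    {"linear": [0, -0.0015, 0.0085], "delta_rot": [0, 0, 0.1]},
    {"linear": [0, -0.0015, 0.0085], "delta_rot": [0, 0, 0.1]},
  ],
)

```text
clock: 5.02
tool_pos: [0.4828, 0.0011, 0.1387]
orientation: [-0.113, -3.14, 0.0]
wrist_force: [-0.3, 1.2, -1.0]
grip_width: 0.0121
```

```bash
python3 go.py .483 .0025 .136 86
```

```text
t 5.02 p [0.4828 0.0011 0.1387] jaw 85.89 tilt [-0.0001 -0.    ] F [-0.35  1.19 -0.99] M [0.07  0.03  0.006] w 0.0121 q7 1.33
lin [-0.0001, 0.0014, 0.0027] rot [-0.0, -0.0, -0.11]
```

Call:
jog_arm(
  increments=[
    {"linear": [0, 0.001, 0.0005], "delta_rot": [0, 0, 0]},
    {"linear": [0, 0.001, 0.001], "delta_rot": [0, 0, 0]},
    {"linear": [0, 0.001, 0.0015], "delta_rot": [0, 0, 0]},
    {"linear": [0, 0.001, 0.002], "delta_rot": [0, 0, 0]},
    {"linear": [0, 0.001, 0.002], "delta_rot": [0, 0, 0]},
  ],
)

```text
clock: 5.43
tool_pos: [0.483, 0.0021, 0.1367]
orientation: [0.113, 3.139, -0.0]
wrist_force: [0.1, 1.2, -1.2]
grip_width: 0.0121
```

Call:
jog_arm(
  increments=[
    {"linear": [0, 0, 0.0005], "delta_rot": [0, 0, 0]},
    {"linear": [0, 0, 0.001], "delta_rot": [0, 0, 0]},
    {"linear": [0, 0, 0.0015], "delta_rot": [0, 0, 0]},
    {"linear": [0, 0, 0.0015], "delta_rot": [0, 0, 0]},
    {"linear": [0, 0, 0.0015], "delta_rot": [0, 0, 0]},
  ],
)

```text
clock: 5.85
tool_pos: [0.483, 0.0021, 0.1353]
orientation: [0.113, 3.139, -0.0]
wrist_force: [-0.2, -0.4, -1.7]
grip_width: 0.0118
```

```bash
python3 go.py .483 .0025 .136 86
```

```text
t 5.85 p [0.483  0.0021 0.1353] jaw 85.88 tilt [ 0.0002 -0.    ] F [-0.19 -0.37 -1.7 ] M [ 0.004 -0.053  0.031] w 0.0118 q7 1.33
lin [-0.0, 0.0004, -0.0007] rot [-0.0, 0.01, -0.12]
```

Call:
jog_arm(
  increments=[
    {"linear": [0, 0, 0.0005], "delta_rot": [0, 0, 0]},
    {"linear": [0, 0, 0.001], "delta_rot": [0, 0, 0]},
    {"linear": [0, 0, 0.0015], "delta_rot": [0, 0, 0]},
    {"linear": [0, 0, 0.0015], "delta_rot": [0, 0, 0]},
  ],
)

```text
clock: 6.18
tool_pos: [0.4829, 0.0021, 0.1337]
orientation: [0.113, 3.139, -0.0]
wrist_force: [0.8, -1.4, -0.2]
grip_width: 0.0118
```

Call:
jog_arm(
  increments=[
    {"linear": [0, 0, 0.0005], "delta_rot": [0, 0, 0]},
    {"linear": [0, 0, 0.001], "delta_rot": [0, 0, 0]},
    {"linear": [0, 0, 0.001], "delta_rot": [0, 0, 0]},
    {"linear": [0, 0, 0.001], "delta_rot": [0, 0, 0]},
  ],
)

```text
clock: 6.52
tool_pos: [0.4829, 0.0021, 0.1328]
orientation: [0.113, 3.139, 0.0]
wrist_force: [0.1, -0.3, -0.8]
grip_width: 0.0122
```

Call:
jog_arm(
  increments=[
    {"linear": [0, 0, 0.0005], "delta_rot": [0, 0, 0]},
    {"linear": [0, 0, 0.001], "delta_rot": [0, 0, 0]},
    {"linear": [0, 0, 0.0015], "delta_rot": [0, 0, 0]},
    {"linear": [0, 0, 0.0015], "delta_rot": [0, 0, 0]},
  ],
)

```text
clock: 6.85
tool_pos: [0.4829, 0.0021, 0.1312]
orientation: [0.113, 3.14, -0.0]
wrist_force: [0.4, 0.2, -0.4]
grip_width: 0.012
```

Call:
jog_arm(
  increments=[
    {"linear": [0, 0, 0.0005], "delta_rot": [0, 0, 0]},
    {"linear": [0, 0, 0.001], "delta_rot": [0, 0, 0]},
    {"linear": [0, 0, 0.0015], "delta_rot": [0, 0, 0]},
    {"linear": [0, 0, 0.0015], "delta_rot": [0, 0, 0]},
  ],
)

```text
clock: 7.18
tool_pos: [0.4829, 0.0021, 0.1297]
orientation: [0.113, 3.14, -0.0]
wrist_force: [-0.5, -0.0, -0.9]
grip_width: 0.0121
```

Call:
jog_arm(
  increments=[
    {"linear": [0, 0, 0.0005], "delta_rot": [0, 0, 0]},
    {"linear": [0, 0, 0.001], "delta_rot": [0, 0, 0]},
    {"linear": [0, 0, 0.0015], "delta_rot": [0, 0, 0]},
    {"linear": [0, 0, 0.0015], "delta_rot": [0, 0, 0]},
  ],
)

```text
clock: 7.52
tool_pos: [0.4829, 0.0021, 0.1282]
orientation: [0.113, 3.139, -0.0]
wrist_force: [-0.9, 0.4, -0.6]
grip_width: 0.0122
```

Call:
jog_arm(
  increments=[
    {"linear": [0, 0, 0.0005], "delta_rot": [0, 0, 0]},
    {"linear": [0, 0, 0.001], "delta_rot": [0, 0, 0]},
    {"linear": [0, 0, 0.001], "delta_rot": [0, 0, 0]},
    {"linear": [0, 0, 0.001], "delta_rot": [0, 0, 0]},
  ],
)

```text
clock: 7.85
tool_pos: [0.483, 0.0021, 0.1273]
orientation: [0.113, 3.139, -0.0]
wrist_force: [-0.2, -0.5, -1.3]
grip_width: 0.0121
```

Call:
jog_arm(
  increments=[
    {"linear": [0, 0, 0.0005], "delta_rot": [0, 0, 0]},
    {"linear": [0, 0, 0.001], "delta_rot": [0, 0, 0]},
    {"linear": [0, 0, 0.001], "delta_rot": [0, 0, 0]},
    {"linear": [0, 0, 0.001], "delta_rot": [0, 0, 0]},
  ],
)

```text
clock: 8.18
tool_pos: [0.483, 0.0021, 0.1263]
orientation: [0.113, 3.139, -0.0]
wrist_force: [0.2, -0.1, -1.8]
grip_width: 0.0116
```

Call:
jog_arm(
  increments=[
    {"linear": [0, 0, 0.0005], "delta_rot": [0, 0, 0]},
    {"linear": [0, 0, 0.001], "delta_rot": [0, 0, 0]},
    {"linear": [0, 0, 0.001], "delta_rot": [0, 0, 0]},
    {"linear": [0, 0, 0.001], "delta_rot": [0, 0, 0]},
  ],
)

```text
clock: 8.52
tool_pos: [0.483, 0.0021, 0.1253]
orientation: [0.113, 3.139, -0.0]
wrist_force: [-1.0, -0.1, -0.3]
grip_width: 0.012
```

Call:
jog_arm(
  increments=[
    {"linear": [0, 0, 0.0005], "delta_rot": [0, 0, 0]},
    {"linear": [0, 0, 0.001], "delta_rot": [0, 0, 0]},
    {"linear": [0, 0, 0.001], "delta_rot": [0, 0, 0]},
    {"linear": [0, 0, 0.001], "delta_rot": [0, 0, 0]},
  ],
)

```text
clock: 8.85
tool_pos: [0.4829, 0.0021, 0.1243]
orientation: [0.113, 3.139, 0.0]
wrist_force: [-0.1, -0.1, -0.8]
grip_width: 0.012
```

Call:
jog_arm(
  increments=[
    {"linear": [0, 0, 0.0005], "delta_rot": [0, 0, 0]},
    {"linear": [0, 0, 0.001], "delta_rot": [0, 0, 0]},
    {"linear": [0, 0, 0.001], "delta_rot": [0, 0, 0]},
    {"linear": [0, 0, 0.001], "delta_rot": [0, 0, 0]},
  ],
)

```text
clock: 9.18
tool_pos: [0.483, 0.0021, 0.1233]
orientation: [0.113, 3.139, -0.0]
wrist_force: [0.1, -0.2, -0.6]
grip_width: 0.0118
```

Call:
jog_arm(
  increments=[
    {"linear": [0, 0, 0.0005], "delta_rot": [0, 0, 0]},
    {"linear": [0, 0, 0.001], "delta_rot": [0, 0, 0]},
    {"linear": [0, 0, 0.001], "delta_rot": [0, 0, 0]},
    {"linear": [0, 0, 0.001], "delta_rot": [0, 0, 0]},
  ],
)

```text
clock: 9.52
tool_pos: [0.4831, 0.0021, 0.1224]
orientation: [0.113, 3.139, -0.0]
wrist_force: [-0.9, 0.2, -0.3]
grip_width: 0.0122
```

Call:
jog_arm(
  increments=[
    {"linear": [0, 0, 0.0005], "delta_rot": [0, 0, 0]},
    {"linear": [0, 0, 0.0005], "delta_rot": [0, 0, 0]},
    {"linear": [0, 0, 0.0005], "delta_rot": [0, 0, 0]},
    {"linear": [0, 0, 0.0005], "delta_rot": [0, 0, 0]},
  ],
)

```text
clock: 9.85
tool_pos: [0.4831, 0.0021, 0.1219]
orientation: [0.113, 3.139, -0.0]
wrist_force: [-0.8, -0.4, 2.1]
grip_width: 0.0119
```

```bash
python3 - <<'E'
from h import *
s=env.get_image('scene');print(env.read_state()['wrist_force'])
crop(s,260,220,360,320,6,'pics/s4.png')
E
```

```text
[0.28053266 0.1717336  0.8927614 ]
```

View pics/s4.png

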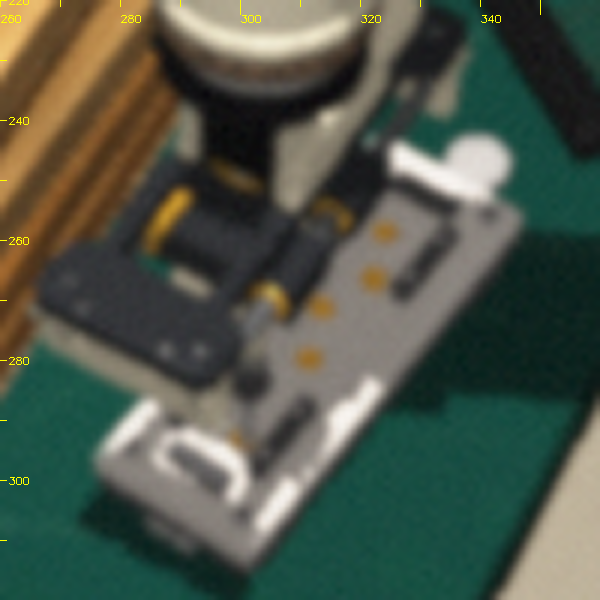

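Call:
jog_arm(
  increments=[
    {"linear": [0, 0, 0.0003], "delta_rot": [0, 0, 0]},
    {"linear": [0, 0, 0.0005], "delta_rot": [0, 0, 0]},
    {"linear": [0, 0, 0.0005], "delta_rot": [0, 0, 0]},
    {"linear": [0, 0, 0.0005], "delta_rot": [0, 0, 0]},
  ],
)

```text
clock: 10.23
tool_pos: [0.4831, 0.0021, 0.1214]
orientation: [0.113, 3.139, -0.0]
wrist_force: [-0.1, 0.5, 3.0]
grip_width: 0.0122
```

```bash
python3 go.py .4897 -.023 .1242 86 .4765 -.0454 .1242 86 .4831 -.0706 .1242 86 .47 -.093 .1242 86 .4766 -.1181 .1242 86
```

```text
t 10.23 p [0.4831 0.0021 0.1214] jaw 85.88 tilt [ 0.0006 -0.    ] F [-0.12  0.52  3.04] M [0.029 0.082 0.025] w 0.0122 q7 1.32
lin [-0.0083, -0.0246, -0.0028] rot [0.0, 0.03, -0.12]
lin [0.0032, -0.0479, -0.0028] rot [0.0, 0.03, -0.12]
lin [-0.0052, -0.0725, -0.0028] rot [0.0, 0.03, -0.12]
lin [0.0063, -0.0958, -0.0028] rot [0.0, 0.03, -0.12]
lin [-0.0021, -0.1204, -0.0028] rot [0.0, 0.03, -0.12]
```

Call:
jog_arm(
  increments=[
    {"linear": [0, 0, -0.006], "delta_rot": [0, 0, 0]},
    {"linear": [0, 0, -0.007], "delta_rot": [0, 0, 0]},
    {"linear": [-0.004, -0.012, -0.007], "delta_rot": [0, 0, 0]},
    {"linear": [-0.0083, -0.0246, -0.007], "delta_rot": [0, 0, 0]},
    {"linear": [-0.0083, -0.0246, -0.007], "delta_rot": [0, 0, 0]},
    {"linear": [-0.0083, -0.0246, -0.005], "delta_rot": [0, 0, 0]},
    {"linear": [-0.0083, -0.0246, -0.004], "delta_rot": [0, 0, 0]},
    {"linear": [-0.0083, -0.0246, -0.003], "delta_rot": [0, 0, 0]},
    {"linear": [-0.0083, -0.0246, -0.0028], "delta_rot": [0, 0, 0]},
    {"linear": [-0.0083, -0.0246, -0.0028], "delta_rot": [0, 0, 0]},
  ],
)

```text
clock: 11.07
tool_pos: [0.4892, -0.0224, 0.1239]
orientation: [-0.111, -3.139, -0.0]
wrist_force: [0.2, 0.8, -0.9]
grip_width: 0.0122
```

Call:
jog_arm(
  increments=[
    {"linear": [0, 0, -0.004], "delta_rot": [0, 0, 0]},
    {"linear": [0, 0, -0.004], "delta_rot": [0, 0, 0]},
    {"linear": [0.006, -0.012, -0.004], "delta_rot": [0, 0, 0]},
    {"linear": [0.0115, -0.0233, -0.004], "delta_rot": [0, 0, 0]},
    {"linear": [0.0115, -0.0233, -0.004], "delta_rot": [0, 0, 0]},
    {"linear": [0.0115, -0.0233, -0.003], "delta_rot": [0, 0, 0]},
    {"linear": [0.0115, -0.0233, -0.002], "delta_rot": [0, 0, 0]},
    {"linear": [0.0115, -0.0233, -0.001], "delta_rot": [0, 0, 0]},
    {"linear": [0.0115, -0.0233, 0], "delta_rot": [0, 0, 0]},
    {"linear": [0.0115, -0.0233, 0], "delta_rot": [0, 0, 0]},
  ],
)

```text
clock: 11.9
tool_pos: [0.4764, -0.0448, 0.1238]
orientation: [-0.112, -3.14, -0.0]
wrist_force: [-0.6, -0.4, -0.6]
grip_width: 0.0122
```

Call:
jog_arm(
  increments=[
    {"linear": [0, 0, -0.004], "delta_rot": [0, 0, 0]},
    {"linear": [0, 0, -0.004], "delta_rot": [0, 0, 0]},
    {"linear": [-0.004, -0.012, -0.004], "delta_rot": [0, 0, 0]},
    {"linear": [-0.0084, -0.0248, -0.004], "delta_rot": [0, 0, 0]},
    {"linear": [-0.0084, -0.0248, -0.004], "delta_rot": [0, 0, 0]},
    {"linear": [-0.0084, -0.0248, -0.003], "delta_rot": [0, 0, 0]},
    {"linear": [-0.0084, -0.0248, -0.002], "delta_rot": [0, 0, 0]},
    {"linear": [-0.0084, -0.0248, -0.001], "delta_rot": [0, 0, 0]},
    {"linear": [-0.0084, -0.0248, 0], "delta_rot": [0, 0, 0]},
    {"linear": [-0.0084, -0.0248, 0], "delta_rot": [0, 0, 0]},
  ],
)

```text
clock: 12.73
tool_pos: [0.4827, -0.0701, 0.1238]
orientation: [-0.111, -3.139, -0.0]
wrist_force: [-0.1, -0.0, -1.0]
grip_width: 0.0116
```

Call:
jog_arm(
  increments=[
    {"linear": [0, 0, -0.004], "delta_rot": [0, 0, 0]},
    {"linear": [0, 0, -0.004], "delta_rot": [0, 0, 0]},
    {"linear": [0.006, -0.012, -0.004], "delta_rot": [0, 0, 0]},
    {"linear": [0.0115, -0.0235, -0.004], "delta_rot": [0, 0, 0]},
    {"linear": [0.0115, -0.0235, -0.004], "delta_rot": [0, 0, 0]},
    {"linear": [0.0115, -0.0235, -0.003], "delta_rot": [0, 0, 0]},
    {"linear": [0.0115, -0.0235, -0.002], "delta_rot": [0, 0, 0]},
    {"linear": [0.0115, -0.0235, -0.001], "delta_rot": [0, 0, 0]},
    {"linear": [0.0115, -0.0235, 0], "delta_rot": [0, 0, 0]},
    {"linear": [0.0115, -0.0235, 0], "delta_rot": [0, 0, 0]},
  ],
)

```text
clock: 13.57
tool_pos: [0.4708, -0.0926, 0.1248]
orientation: [0.111, 3.138, 0.0]
wrist_force: [-1.4, 1.2, 7.5]
grip_width: 0.0118
```

Pin 1 stopped the tip at TCP z 0.1248, exactly the 2.6 mm predicted above the sound pin. I lift, recentre slightly, and push.

Call:
jog_arm(
  increments=[
    {"linear": [0, 0, -0.003], "delta_rot": [0, 0, 0]},
    {"linear": [0.0008, -0.0002, -0.003], "delta_rot": [0, 0, 0]},
    {"linear": [0.0008, -0.0002, -0.003], "delta_rot": [0, 0, 0]},
    {"linear": [0.0008, -0.0002, -0.003], "delta_rot": [0, 0, 0]},
    {"linear": [0.0008, -0.0002, -0.0015], "delta_rot": [0, 0, 0]},
    {"linear": [0.0008, -0.0002, -0.0005], "delta_rot": [0, 0, 0]},
    {"linear": [0.0008, -0.0002, 0.0003], "delta_rot": [0, 0, 0]},
    {"linear": [0.0008, -0.0002, 0.0003], "delta_rot": [0, 0, 0]},
  ],
)

```text
clock: 14.23
tool_pos: [0.4696, -0.0935, 0.1247]
orientation: [0.113, 3.138, -0.0]
wrist_force: [-2.5, 0.1, 10.2]
grip_width: 0.0119
```

```bash
python3 go.py .47 -.093 .1248 86
```

```text
t 14.23 p [ 0.4696 -0.0935  0.1247] jaw 85.88 tilt [ 0.0012 -0.0003] F [-2.48  0.08 10.22] M [0.205 0.664 0.003] w 0.0119 q7 1.54
lin [-0.0003, 0.0006, -0.0001] rot [-0.01, 0.07, -0.12]
```

Centred and in contact at 10 N. Pushing.

Call:
jog_arm(
  increments=[
    {"linear": [0, 0, 0.0007], "delta_rot": [0, 0, 0]},
    {"linear": [0, 0, 0.0014], "delta_rot": [0, 0, 0]},
    {"linear": [0, 0, 0.0021], "delta_rot": [0, 0, 0]},
    {"linear": [0, 0, 0.0028], "delta_rot": [0, 0, 0]},
    {"linear": [0, 0, 0.003], "delta_rot": [0, 0, 0]},
    {"linear": [0, 0, 0.003], "delta_rot": [0, 0, 0]},
  ],
)

```text
clock: 14.73
tool_pos: [0.4701, -0.0936, 0.1227]
orientation: [0.113, 3.137, -0.001]
wrist_force: [-4.0, 0.6, 17.7]
grip_width: 0.0119
```

Call:
jog_arm(
  increments=[
    {"linear": [0, 0, 0.0007], "delta_rot": [0, 0, 0]},
    {"linear": [0, 0, 0.0014], "delta_rot": [0, 0, 0]},
    {"linear": [0, 0, 0.0018], "delta_rot": [0, 0, 0]},
    {"linear": [0, 0, 0.002], "delta_rot": [0, 0, 0]},
    {"linear": [0, 0, 0.002], "delta_rot": [0, 0, 0]},
  ],
)

```text
clock: 15.15
tool_pos: [0.4706, -0.0937, 0.1217]
orientation: [0.113, 3.136, -0.001]
wrist_force: [-5.2, 0.7, 25.9]
grip_width: 0.0121
```

```bash
python3 go.py .47 -.093 .1248 86
```

```text
t 15.15 p [ 0.4706 -0.0937  0.1217] jaw 85.88 tilt [ 0.0032 -0.001 ] F [-5.18  0.7  25.92] M [ 0.454  1.788 -0.006] w 0.0121 q7 1.54
lin [0.0007, 0.0006, -0.0031] rot [-0.04, 0.19, -0.12]
```

Call:
jog_arm(
  increments=[
    {"linear": [0, 0, 0.0005], "delta_rot": [0, 0, 0]},
    {"linear": [0, 0, 0.001], "delta_rot": [0, 0, 0]},
    {"linear": [0, 0, 0.0013], "delta_rot": [0, 0, 0]},
    {"linear": [0, 0, 0.0013], "delta_rot": [0, 0, 0]},
  ],
)

```text
clock: 15.48
tool_pos: [0.4711, -0.0937, 0.1213]
orientation: [0.113, 3.135, -0.002]
wrist_force: [-7.4, 1.9, 34.5]
grip_width: 0.0123
```

Call:
jog_arm(
  increments=[
    {"linear": [0, 0, -0.003], "delta_rot": [0, 0, 0]},
    {"linear": [0, 0, -0.006], "delta_rot": [0, 0, 0]},
    {"linear": [0, 0, -0.007], "delta_rot": [0, 0, 0]},
    {"linear": [0, 0, -0.007], "delta_rot": [0, 0, 0]},
    {"linear": [0, 0, -0.007], "delta_rot": [0, 0, 0]},
  ],
)

```text
clock: 15.9
tool_pos: [0.4687, -0.0935, 0.1241]
orientation: [-0.113, -3.139, -0.0]
wrist_force: [0.4, -0.3, -0.3]
grip_width: 0.0123
```

```bash
python3 go.py .47 -.093 .122 86;python3 - <<'E'
from h import *
s=env.get_image('scene');crop(s,290,190,370,290,6,'pics/s5.png')
E
```

```text
t 15.9 p [ 0.4687 -0.0935  0.1241] jaw 85.88 tilt [-0.0003  0.0001] F [ 0.44 -0.3  -0.33] M [ 0.023  0.014 -0.018] w 0.0123 q7 1.54
lin [-0.0012, 0.0006, 0.0021] rot [0.01, -0.02, -0.12]
```

View pics/s5.png

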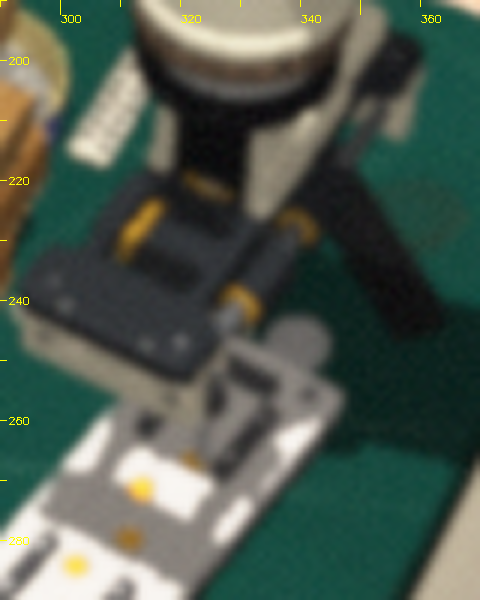

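Call:
jog_arm(
  increments=[
    {"linear": [-0.001, 0.0003, 0.0005], "delta_rot": [0, 0, 0]},
    {"linear": [-0.001, 0.0003, 0.001], "delta_rot": [0, 0, 0]},
    {"linear": [-0.001, 0.0003, 0.0014], "delta_rot": [0, 0, 0]},
    {"linear": [-0.001, 0.0003, 0.0014], "delta_rot": [0, 0, 0]},
  ],
)

```text
clock: 16.28
tool_pos: [0.4699, -0.0933, 0.1228]
orientation: [-0.113, -3.139, -0.0]
wrist_force: [0.8, 0.7, -0.9]
grip_width: 0.0118
```

Call:
jog_arm(
  increments=[
    {"linear": [0, 0, 0.0005], "delta_rot": [0, 0, 0]},
    {"linear": [0, 0, 0.0006], "delta_rot": [0, 0, 0]},
    {"linear": [0, 0, 0.0006], "delta_rot": [0, 0, 0]},
  ],
)

```text
clock: 16.53
tool_pos: [0.4701, -0.0933, 0.1226]
orientation: [0.113, 3.139, -0.0]
wrist_force: [-0.4, 0.8, 1.1]
grip_width: 0.0122
```

Pin 1 now meets the tip 2.4 mm lower than before, matching its home position. Carrying the punch back.

```bash
python3 go.py .4543 .2206 .172 86
```

```text
t 16.53 p [ 0.4701 -0.0933  0.1226] jaw 85.88 tilt [ 0.0003 -0.    ] F [-0.43  0.76  1.12] M [0.081 0.16  0.027] w 0.0122 q7 1.54
lin [0.0383, 0.312, -0.0494] rot [-0.0, 0.02, -0.12]
```

Call:
jog_arm(
  increments=[
    {"linear": [0, 0, -0.02], "delta_rot": [0, 0, 0]},
    {"linear": [0, 0, -0.05], "delta_rot": [0, 0, 0]},
    {"linear": [0.0045, 0.037, -0.05], "delta_rot": [0, 0, -0.1]},
    {"linear": [0.009, 0.075, -0.05], "delta_rot": [0, 0, -0.1]},
    {"linear": [0.0135, 0.112, -0.05], "delta_rot": [0, 0, -0.1]},
    {"linear": [0.018, 0.15, -0.05], "delta_rot": [0, 0, -0.1]},
    {"linear": [0.023, 0.188, -0.05], "delta_rot": [0, 0, -0.1]},
    {"linear": [0.028, 0.226, -0.05], "delta_rot": [0, 0, -0.1]},
    {"linear": [0.033, 0.265, -0.05], "delta_rot": [0, 0, -0.1]},
    {"linear": [0.0373, 0.304, -0.05], "delta_rot": [0, 0, -0.1]},
  ],
)

```text
clock: 17.37
tool_pos: [0.4541, 0.2142, 0.1726]
orientation: [0.111, 3.139, -0.0]
wrist_force: [1.0, -0.2, -1.4]
grip_width: 0.0118
```

Call:
jog_arm(
  increments=[
    {"linear": [0.001, 0.008, 0], "delta_rot": [0, 0, 0]},
    {"linear": [0.001, 0.008, 0], "delta_rot": [0, 0, 0]},
    {"linear": [0.001, 0.008, 0], "delta_rot": [0, 0, 0]},
    {"linear": [0.001, 0.008, 0], "delta_rot": [0, 0, 0]},
    {"linear": [0.001, 0.008, 0], "delta_rot": [0, 0, 0]},
  ],
)

```text
clock: 17.78
tool_pos: [0.4545, 0.2186, 0.1723]
orientation: [0.115, 3.139, -0.002]
wrist_force: [0.4, -0.4, -1.2]
grip_width: 0.012
```

```bash
python3 go.py .4543 .2206 .152 86;python3 - <<'E'
from h import *
s=env.get_image('scene');crop(s,210,300,310,400,6,'pics/s6.png')
E
```

```text
t 17.78 p [0.4545 0.2186 0.1723] jaw 85.82 tilt [-0.     -0.0012] F [ 0.37 -0.38 -1.2 ] M [0.011 0.05  0.014] w 0.012 q7 0.85
lin [0.0004, 0.002, 0.0203] rot [-0.07, 0.0, -0.18]
```

View pics/s6.png

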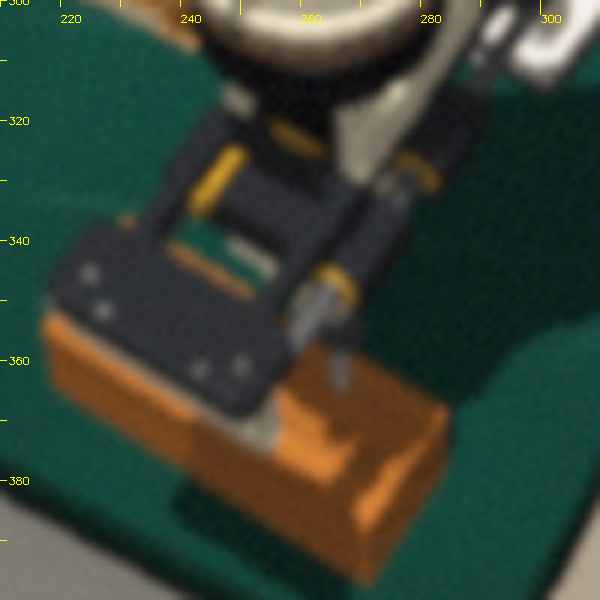

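The scene view shows the stem (tip ~265,364) hanging above the hole. Correct and settle before lowering.

Call:
jog_arm(
  increments=[
    {"linear": [0.0003, 0.0018, 0.005], "delta_rot": [0, 0, 0]},
    {"linear": [0.0003, 0.0018, 0.01], "delta_rot": [0, 0, 0]},
    {"linear": [0.0003, 0.0018, 0.015], "delta_rot": [0, 0, 0]},
    {"linear": [0.0003, 0.0018, 0.018], "delta_rot": [0, 0, 0]},
    {"linear": [0.0003, 0.0018, 0.018], "delta_rot": [0, 0, 0]},
    {"linear": [0.0003, 0.0018, 0.018], "delta_rot": [0, 0, 0]},
  ],
)

```text
clock: 18.33
tool_pos: [0.4537, 0.2223, 0.1541]
orientation: [-0.11, -3.139, 0.001]
wrist_force: [-0.0, -0.3, -1.4]
grip_width: 0.0118
```

```bash
python3 go.py .4543 .2206 .14 86 .4543 .2206 .1045 86;python3 -c "
from h import *
print(proj('scene',[[.4543,.2206,.0592]]))"
```

```text
t 18.33 p [0.4537 0.2223 0.1541] jaw 85.99 tilt [-0.0006 -0.0003] F [-0.01 -0.31 -1.36] M [ 0.027 -0.04   0.022] w 0.0118 q7 0.83
lin [-0.0007, -0.0017, 0.0141] rot [-0.02, -0.03, -0.01]
lin [-0.0007, -0.0016, 0.0496] rot [-0.02, -0.03, -0.01]
[[265.42636125 368.44137917]]
```

Call:
jog_arm(
  increments=[
    {"linear": [-0.0005, -0.0015, 0.002], "delta_rot": [0, 0, 0]},
    {"linear": [-0.0005, -0.0015, 0.004], "delta_rot": [0, 0, 0]},
    {"linear": [-0.0005, -0.0015, 0.006], "delta_rot": [0, 0, 0]},
    {"linear": [-0.0005, -0.0015, 0.008], "delta_rot": [0, 0, 0]},
    {"linear": [-0.0005, -0.0015, 0.011], "delta_rot": [0, 0, 0]},
    {"linear": [-0.0005, -0.0015, 0.014], "delta_rot": [0, 0, 0]},
    {"linear": [-0.0005, -0.0015, 0.014], "delta_rot": [0, 0, 0]},
  ],
)

```text
clock: 18.92
tool_pos: [0.454, 0.2207, 0.1398]
orientation: [-0.11, -3.139, 0.001]
wrist_force: [-0.1, -0.3, -1.2]
grip_width: 0.0119
```

```bash
python3 go.py .4543 .2206 .1035 86
```

```text
t 18.92 p [0.454  0.2207 0.1398] jaw 85.99 tilt [-0.0008 -0.0005] F [-0.12 -0.31 -1.18] M [0.014 0.05  0.021] w 0.0119 q7 0.83
lin [-0.0003, -0.0, 0.0363] rot [-0.03, -0.04, -0.01]
```

Tip is in the mouth with no contact; lower it fully.

Call:
jog_arm(
  increments=[
    {"linear": [-0.0002, 0, 0.006], "delta_rot": [0, 0, 0]},
    {"linear": [-0.0002, 0, 0.012], "delta_rot": [0, 0, 0]},
    {"linear": [-0.0002, 0, 0.018], "delta_rot": [0, 0, 0]},
    {"linear": [-0.0002, 0, 0.024], "delta_rot": [0, 0, 0]},
    {"linear": [-0.0002, 0, 0.029], "delta_rot": [0, 0, 0]},
    {"linear": [-0.0002, 0, 0.033], "delta_rot": [0, 0, 0]},
    {"linear": [-0.0002, 0, 0.035], "delta_rot": [0, 0, 0]},
    {"linear": [-0.0002, 0, 0.036], "delta_rot": [0, 0, 0]},
    {"linear": [-0.0002, 0, 0.036], "delta_rot": [0, 0, 0]},
  ],
)

```text
clock: 19.67
tool_pos: [0.4546, 0.2209, 0.1043]
orientation: [-0.11, -3.14, 0.0]
wrist_force: [-0.2, 0.2, -1.1]
grip_width: 0.012
```

```bash
python3 go.py .4543 .2206 .1032 86
```

```text
t 19.67 p [0.4546 0.2209 0.1043] jaw 85.98 tilt [-0.     -0.0001] F [-0.17  0.19 -1.06] M [ 0.022  0.035 -0.015] w 0.012 q7 0.8
lin [0.0003, -0.0003, 0.0011] rot [-0.01, -0.0, -0.02]
```

Call:
jog_arm(
  increments=[
    {"linear": [0.0002, -0.0002, 0.0006], "delta_rot": [0, 0, 0]},
    {"linear": [0.0002, -0.0002, 0.001], "delta_rot": [0, 0, 0]},
    {"linear": [0.0002, -0.0002, 0.001], "delta_rot": [0, 0, 0]},
  ],
)

```text
clock: 19.92
tool_pos: [0.4545, 0.2207, 0.1037]
orientation: [0.11, 3.139, 0.0]
wrist_force: [0.4, -0.2, -1.1]
grip_width: 0.0118
```

Call:
jog_arm(
  increments=[
    {"linear": [0, 0, 0], "delta_rot": [0, 0, 0]},
    {"linear": [0, 0, 0], "delta_rot": [0, 0, 0]},
    {"linear": [0, 0, 0], "delta_rot": [0, 0, 0]},
    {"linear": [0, 0, 0], "delta_rot": [0, 0, 0]},
    {"linear": [0, 0, 0], "delta_rot": [0, 0, 0]},
    {"linear": [0, 0, 0], "delta_rot": [0, 0, 0]},
  ],
  jaw=0.1,
)

```text
clock: 20.42
tool_pos: [0.4544, 0.2207, 0.1036]
orientation: [0.11, 3.139, 0.0]
wrist_force: [-0.4, -0.0, -0.0]
grip_width: 0.047
```

```bash
python3 go.py .4543 .2206 .19 86
```

```text
t 20.42 p [0.4544 0.2207 0.1036] jaw 85.98 tilt [0.0004 0.    ] F [-0.4  -0.03 -0.02] M [0.048 0.01  0.005] w 0.047 q7 0.8
lin [0.0001, -0.0001, -0.0864] rot [0.0, 0.02, -0.02]
```

Call:
jog_arm(
  increments=[
    {"linear": [0, 0, -0.01], "delta_rot": [0, 0, 0]},
    {"linear": [0, 0, -0.03], "delta_rot": [0, 0, 0]},
    {"linear": [0, 0, -0.06], "delta_rot": [0, 0, 0]},
    {"linear": [0, 0, -0.09], "delta_rot": [0, 0, 0]},
    {"linear": [0, 0, -0.09], "delta_rot": [0, 0, 0]},
  ],
)

```text
clock: 20.83
tool_pos: [0.4576, 0.2228, 0.1997]
orientation: [0.109, 3.131, 0.007]
wrist_force: [1.2, 0.6, 0.9]
grip_width: 0.0505
```

```bash
python3 go.py .4759 -.2684 .17 49.8; python3 - <<'E'
from fit import *
for z in(.028,):
  for u in('t','s','ts'):
    o=least_squares(f,[.5,0,0,.034],args=(L,z,T,S,u));print(u,z,o.x.round(4))
s=env.get_image('scene');crop(s,320,190,380,260,8,'pics/s7.png');crop(s,210,300,310,400,6,'pics/s7b.png')
for th in (30,40,50,60):
    x0,y0,x1,y1=325,198,368,250
    c=cv2.resize(s[y0:y1,x0:x1],None,fx=6,fy=6,interpolation=cv2.INTER_CUBIC)
    m=((c.max(-1)<th)).astype(np.uint8)
    cs=max(cv2.findContours(m,0,1)[0],key=cv2.contourArea);p=(cs.reshape(-1,2)+.5)/6-.5+[x0,y0]
    r=cv2.minAreaRect((onz('scene',p,.014)[:,:2]*1000).astype(np.float32));print(th,r)
E
```

```text
t 20.83 p [0.4576 0.2228 0.1997] jaw 86.01 tilt [0.0092 0.0039] F [1.24 0.63 0.9 ] M [ 0.053 -0.025 -0.   ] w 0.0505 q7 0.87
lin [-0.0522, -0.4889, 0.0279] rot [0.41, 0.41, 36.2]
nest
ts [ 0.4799 -0.0578 -0.1373  0.0289] 0.34
t [ 0.4803 -0.058  -0.1387  0.034 ] 0.09
s [ 0.478  -0.0547 -0.1363  0.034 ] 0.14
ts [ 0.4789 -0.0562 -0.1366  0.034 ] 0.71
block: small punches tops z .0755, punch head z
ts [ 0.4944  0.218  -1.6456  0.0779] 0.27 [0.4525 0.2212]
t [ 0.4952  0.2184 -1.6312  0.076 ] 0.08 [0.4533 0.2209]
s [ 0.4947  0.2174 -1.6516  0.076 ] 0.04 [0.4529 0.2207]
ts [ 0.4948  0.2177 -1.6454  0.076 ] 0.42 [0.4529 0.2208]
head top [[0.4537 0.2219 0.132 ]]
head scene [[0.4529 0.2207 0.132 ]]
t 0.028 [ 0.4808 -0.0575 -0.1387  0.034 ]
s 0.028 [ 0.4796 -0.0585 -0.137   0.034 ]
ts 0.028 [ 0.48   -0.0581 -0.1374  0.034 ]
30 ((471.4046936035156, -260.80169677734375), (25.13117027282715, 149.18751525878906), 50.027313232421875)
40 ((471.5662841796875, -261.3958740234375), (28.966909408569336, 153.7562713623047), 49.879268646240234)
50 ((471.6395568847656, -261.32373046875), (32.31582260131836, 156.92152404785156), 50.502628326416016)
60 ((471.5251770019531, -261.16845703125), (36.308746337890625, 159.96609497070312), 50.43583679199219)
```

View pics/s7.png

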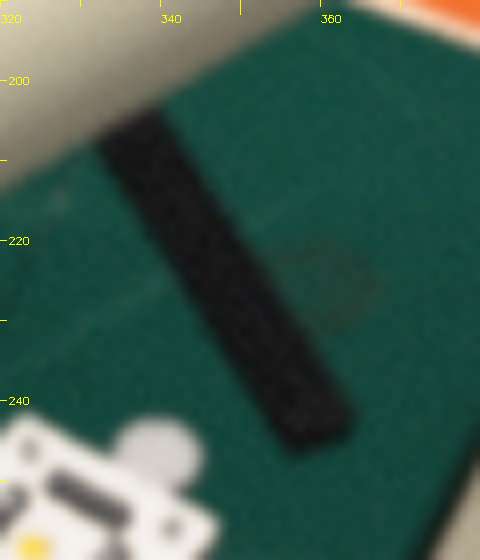

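View pics/s7b.png

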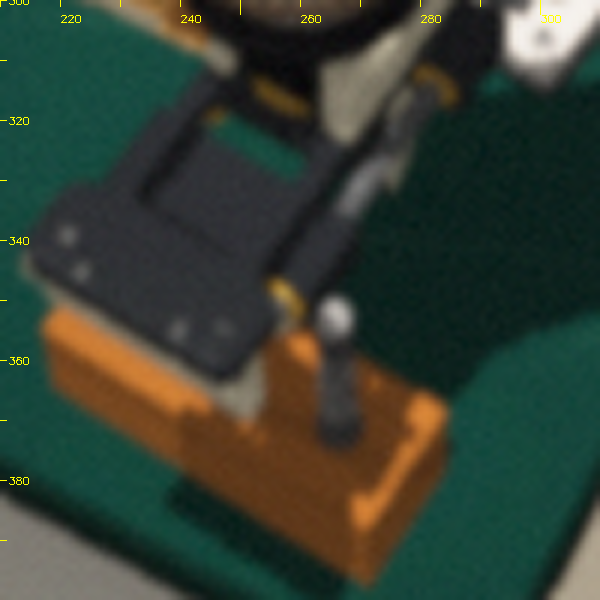

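```bash
python3 - <<'E'
from h import *
for n,fn,(x0,y0,x1,y1) in(('top','top0',(285,236,330,285)),('scene','scene0',(325,198,368,250))):
  s=cv2.imread(f'pics/{fn}.png')
  for th in (35,40,50):
    c=cv2.resize(s[y0:y1,x0:x1],None,fx=6,fy=6,interpolation=cv2.INTER_CUBIC)
    m=((c.max(-1)<th)).astype(np.uint8);m=cv2.morphologyEx(m,cv2.MORPH_OPEN,np.ones((13,13)))
    cs=max(cv2.findContours(m,0,1)[0],key=cv2.contourArea);p=(cs.reshape(-1,2)+.5)/6-.5+[x0,y0]
    r=cv2.minAreaRect((onz(n,p,.007)[:,:2]*1000).astype(np.float32));print(n,th,np.round(r[0],1),np.round(r[1],1),round(r[2],1))
E
```

```text
Traceback (most recent call last):
ValueError: max() iterable argument is empty
```

```bash
python3 - <<'E'
from h import *
for n,fn,(x0,y0,x1,y1) in(('top','top0',(285,236,330,285)),('scene','scene0',(325,198,368,250))):
  s=cv2.imread(f'pics/{fn}.png')
  for th in (40,50,58,66):
    c=cv2.resize(s[y0:y1,x0:x1],None,fx=6,fy=6,interpolation=cv2.INTER_CUBIC)
    m=((c.max(-1)<th)).astype(np.uint8);m=cv2.morphologyEx(m,cv2.MORPH_CLOSE,np.ones((13,13)))
    cs=max(cv2.findContours(m,0,1)[0],key=cv2.contourArea);p=(cs.reshape(-1,2)+.5)/6-.5+[x0,y0]
    r=cv2.minAreaRect((onz(n,p,.007)[:,:2]*1000).astype(np.float32));print(n,th,np.round(r[0],1),np.round(r[1],1),round(r[2],1))
E
```

```text
top 40 [ 517.8 -304.3] [24.6 37.2] 57.5
top 50 [ 475.9 -268.3] [ 26.4 152. ] 50.3
top 58 [ 475.9 -268.3] [ 27.7 153.6] 50.1
top 66 [ 481.4 -261.7] [ 46.8 155.7] 50.3
scene 40 [ 475.1 -268.4] [ 30.2 159.7] 50.1
scene 50 [ 475.4 -268.4] [ 34.  164.2] 50.6
scene 58 [ 473.1 -271.7] [ 45.9 168.3] 51.1
scene 66 [ 478.9 -270.6] [117.3 183.6] 25.0
```

Call:
jog_arm(
  increments=[
    {"linear": [-0.004, -0.039, 0], "delta_rot": [0, 0, 0]},
    {"linear": [-0.008, -0.078, 0], "delta_rot": [0, 0, 0]},
    {"linear": [-0.012, -0.117, 0], "delta_rot": [0, 0, 0]},
    {"linear": [-0.016, -0.156, 0], "delta_rot": [0, 0, 6]},
    {"linear": [-0.021, -0.195, 0], "delta_rot": [0, 0, 12]},
    {"linear": [-0.025, -0.234, 0], "delta_rot": [0, 0, 18]},
    {"linear": [-0.029, -0.273, 0], "delta_rot": [0, 0, 24]},
    {"linear": [-0.033, -0.312, 0], "delta_rot": [0, 0, 30]},
    {"linear": [-0.037, -0.351, 0], "delta_rot": [0, 0, 36]},
    {"linear": [-0.042, -0.39, 0], "delta_rot": [0, 0, 36]},
  ],
)

```text
clock: 21.72
tool_pos: [0.4679, -0.173, 0.1931]
orientation: [-1.083, -2.948, 0.0]
wrist_force: [0.9, -0.2, -0.7]
grip_width: 0.0507
```

```bash
python3 go.py .4755 -.2684 .11 50.1
```

```text
t 21.72 p [ 0.4679 -0.173   0.1931] jaw 49.66 tilt [-0.0008  0.0002] F [ 0.89 -0.19 -0.73] M [-0.013 -0.074  0.016] w 0.0507 q7 1.14
lin [-0.0676, -0.0678, 0.0831] rot [-0.02, -0.04, -0.44]
```

Call:
jog_arm(
  increments=[
    {"linear": [-0.022, -0.022, 0.01], "delta_rot": [0, 0, 0]},
    {"linear": [-0.045, -0.045, 0.03], "delta_rot": [0, 0, 0]},
    {"linear": [-0.0676, -0.0678, 0.055], "delta_rot": [0, 0, 0]},
    {"linear": [-0.0676, -0.0678, 0.083], "delta_rot": [0, 0, 0]},
    {"linear": [-0.0676, -0.0678, 0.083], "delta_rot": [0, 0, 0]},
    {"linear": [-0.0676, -0.0678, 0.083], "delta_rot": [0, 0, 0]},
    {"linear": [-0.0676, -0.0678, 0.083], "delta_rot": [0, 0, 0]},
  ],
)

```text
clock: 22.3
tool_pos: [0.4775, -0.2656, 0.1109]
orientation: [-1.073, -2.953, -0.001]
wrist_force: [0.5, 0.4, 0.2]
grip_width: 0.0505
```

```bash
python3 go.py .4755 -.2684 .05 50.1 .4755 -.2684 .017 50.1
```

```text
t 22.3 p [ 0.4775 -0.2656  0.1109] jaw 50.06 tilt [0.0001 0.0008] F [0.53 0.44 0.21] M [ 0.012 -0.018  0.007] w 0.0505 q7 1.31
lin [-0.0003, -0.0035, 0.0609] rot [0.04, -0.02, -0.04]
lin [-0.0003, -0.0035, 0.0939] rot [0.04, -0.02, -0.04]
```

Call:
jog_arm(
  increments=[
    {"linear": [0, -0.002, 0.02], "delta_rot": [0, 0, 0]},
    {"linear": [0, -0.002, 0.04], "delta_rot": [0, 0, 0]},
    {"linear": [0, -0.002, 0.06], "delta_rot": [0, 0, 0]},
    {"linear": [0, -0.002, 0.07], "delta_rot": [0, 0, 0]},
    {"linear": [0, -0.002, 0.07], "delta_rot": [0, 0, 0]},
    {"linear": [0, -0.002, 0.07], "delta_rot": [0, 0, 0]},
  ],
)

```text
clock: 22.8
tool_pos: [0.4766, -0.2677, 0.0415]
orientation: [1.073, 2.952, 0.0]
wrist_force: [0.7, -0.1, -0.0]
grip_width: 0.0506
```

```bash
python3 go.py .4755 -.2684 .017 50.1;python3 - <<'E'
from h import *
s=env.get_image('scene');crop(s,290,160,400,260,6,'pics/s8.png')
t=env.get_image('top');crop(t,260,210,360,290,6,'pics/t8.png')
E
```

```text
t 22.8 p [ 0.4766 -0.2677  0.0415] jaw 50.05 tilt [ 0.0011 -0.0002] F [ 0.66 -0.08 -0.01] M [ 0.005 -0.005  0.012] w 0.0506 q7 1.31
lin [0.0005, -0.0012, 0.0245] rot [0.03, 0.05, -0.05]
```

View pics/s8.png

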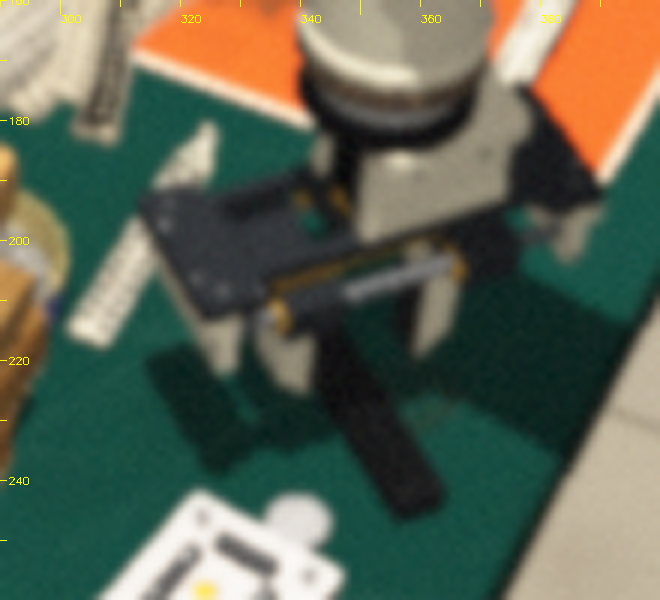

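View pics/t8.png

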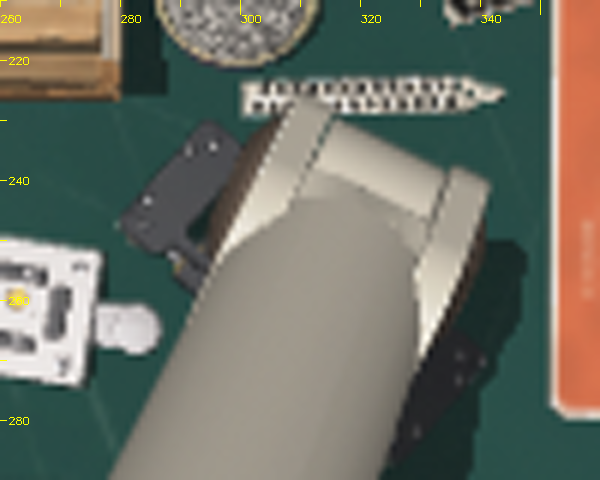

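Fingers straddle the comb at its middle (~345,222 in scene), nothing else near. Descend and grip.

Call:
jog_arm(
  increments=[
    {"linear": [0.0004, -0.001, 0.008], "delta_rot": [0, 0, 0]},
    {"linear": [0.0004, -0.001, 0.016], "delta_rot": [0, 0, 0]},
    {"linear": [0.0004, -0.001, 0.022], "delta_rot": [0, 0, 0]},
    {"linear": [0.0004, -0.001, 0.0245], "delta_rot": [0, 0, 0]},
    {"linear": [0.0004, -0.001, 0.0245], "delta_rot": [0, 0, 0]},
    {"linear": [0.0004, -0.001, 0.0245], "delta_rot": [0, 0, 0]},
  ],
)

```text
clock: 23.4
tool_pos: [0.4747, -0.2685, 0.0156]
orientation: [-1.075, -2.951, -0.0]
wrist_force: [0.7, 0.5, 0.4]
grip_width: 0.0505
```

Call:
jog_arm(
  increments=[
    {"linear": [0, 0, 0], "delta_rot": [0, 0, 0]},
    {"linear": [0, 0, 0], "delta_rot": [0, 0, 0]},
    {"linear": [0, 0, 0], "delta_rot": [0, 0, 0]},
    {"linear": [0, 0, 0], "delta_rot": [0, 0, 0]},
    {"linear": [0, 0, 0], "delta_rot": [0, 0, 0]},
    {"linear": [0, 0, 0], "delta_rot": [0, 0, 0]},
    {"linear": [0, 0, 0], "delta_rot": [0, 0, 0]},
    {"linear": [0, 0, 0], "delta_rot": [0, 0, 0]},
  ],
  jaw=-1,
  squeeze=15,
)

```text
clock: 24.07
tool_pos: [0.4752, -0.2687, 0.0162]
orientation: [1.075, 2.951, 0.0]
wrist_force: [0.0, 1.1, 2.0]
grip_width: 0.0244
```

```bash
python3 go.py .4801 -.058 .12 -7.9
```

```text
t 24.07 p [ 0.4752 -0.2687  0.0162] jaw 49.99 tilt [ 0.0006 -0.0001] F [0.02 1.11 1.96] M [ 0.092 -0.011 -0.013] w 0.0244 q7 1.31
lin [0.1317, 0.1646, -0.1038] rot [0.03, 0.02, 57.89]
```

Call:
jog_arm(
  increments=[
    {"linear": [0, 0, -0.01], "delta_rot": [0, 0, 0]},
    {"linear": [0, 0, -0.04], "delta_rot": [0, 0, 0]},
    {"linear": [0, 0, -0.08], "delta_rot": [0, 0, 0]},
    {"linear": [0, 0, -0.12], "delta_rot": [0, 0, 0]},
    {"linear": [0, 0, -0.165], "delta_rot": [0, 0, 0]},
    {"linear": [0.02, 0.025, -0.165], "delta_rot": [0, 0, 6]},
    {"linear": [0.04, 0.05, -0.165], "delta_rot": [0, 0, 13]},
    {"linear": [0.06, 0.075, -0.165], "delta_rot": [0, 0, 20]},
    {"linear": [0.08, 0.1, -0.165], "delta_rot": [0, 0, 27]},
    {"linear": [0.1, 0.125, -0.165], "delta_rot": [0, 0, 34]},
  ],
)

```text
clock: 24.9
tool_pos: [0.4782, -0.1076, 0.1818]
orientation: [1.897, 2.503, 0.001]
wrist_force: [0.2, -0.1, -0.8]
grip_width: 0.0245
```

```bash
python3 go.py .48 -.058 .18 -7.87
```

```text
t 24.9 p [ 0.4782 -0.1076  0.1818] jaw 15.68 tilt [ 0.0008 -0.0001] F [ 0.21 -0.07 -0.76] M [-0.035  0.007 -0.072] w 0.0245 q7 0.44
lin [0.0473, 0.0151, 0.0018] rot [0.05, 0.01, 23.55]
```

Call:
jog_arm(
  increments=[
    {"linear": [0.02, 0.006, 0], "delta_rot": [0, 0, 6]},
    {"linear": [0.035, 0.011, 0], "delta_rot": [0, 0, 12]},
    {"linear": [0.0473, 0.0151, 0.001], "delta_rot": [0, 0, 18]},
    {"linear": [0.0473, 0.0151, 0.001], "delta_rot": [0, 0, 23.55]},
    {"linear": [0.0473, 0.0151, 0.001], "delta_rot": [0, 0, 23.55]},
    {"linear": [0.0473, 0.0151, 0.001], "delta_rot": [0, 0, 23.55]},
    {"linear": [0.0473, 0.0151, 0.001], "delta_rot": [0, 0, 23.55]},
    {"linear": [0.0473, 0.0151, 0.001], "delta_rot": [0, 0, 23.55]},
  ],
)

```text
clock: 25.57
tool_pos: [0.48, -0.0601, 0.1802]
orientation: [2.361, 2.072, 0.0]
wrist_force: [-0.5, -0.4, -0.2]
grip_width: 0.0242
```

```bash
python3 go.py .48 -.058 .08 -7.87;python3 - <<'E'
from h import *
s=env.get_image('scene');crop(s,210,160,360,310,4,'pics/s9.png')
t=env.get_image('top');crop(t,180,200,300,290,6,'pics/t9.png')
E
```

```text
t 25.57 p [ 0.48   -0.0601  0.1802] jaw -7.46 tilt [ 0.0002 -0.0002] F [-0.51 -0.36 -0.22] M [-0.077  0.058  0.007] w 0.0242 q7 -0.05
lin [0.0021, -0.0003, 0.1002] rot [0.02, 0.01, 0.41]
```

View pics/s9.png

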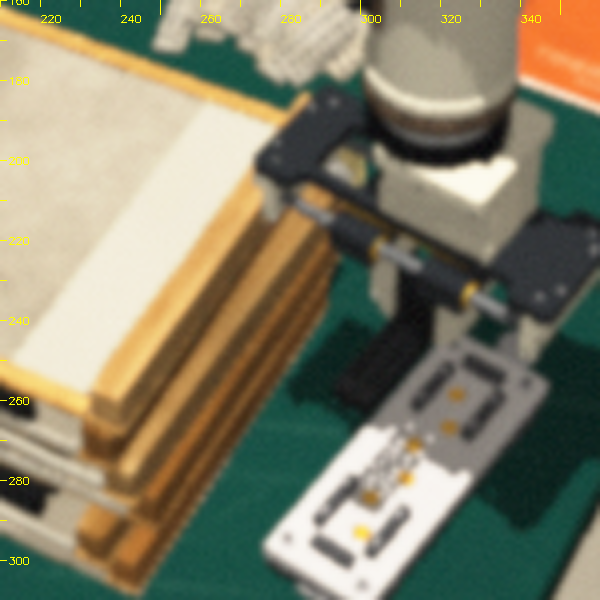

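View pics/t9.png

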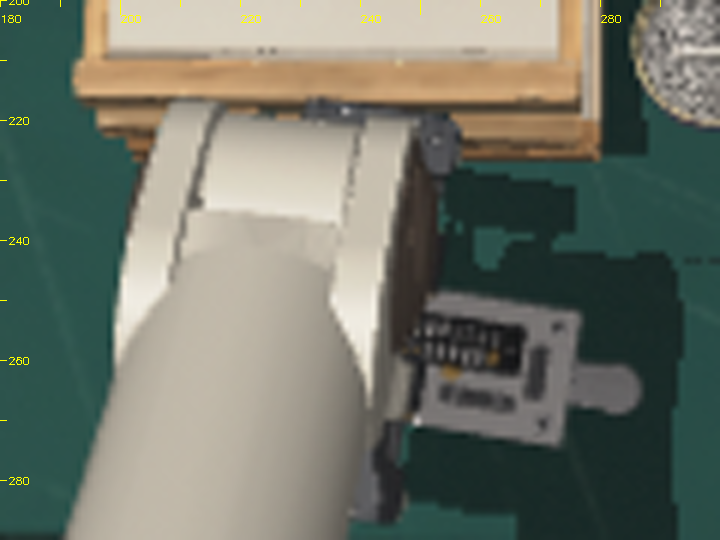

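```bash
python3 - <<'E'
from h import *
print('bottom edge z0 scene',onz('scene',[[243.5,308.5],[270,269],[288.5,240.5]],0).round(3).tolist())
print('bottom edge z0 top',onz('top',[[203,226.5],[240,226.5],[277,226.5]],0).round(3).tolist())
print('top tray lower edge z.165 top',onz('top',[[195,217],[235,217.5],[274,218]],.165).round(3).tolist())
print('top tray, scene z.165',onz('scene',[[239,265],[265,227.5],[288.5,194]],.165).round(3).tolist())
E
```

```text
bottom edge z0 scene [[0.591, 0.089, 0.0], [0.591, -0.042, 0.0], [0.592, -0.147, 0.0]]
bottom edge z0 top [[0.588, 0.09, 0.0], [0.59, -0.037, 0.0], [0.593, -0.164, 0.0]]
top tray lower edge z.165 top [[0.591, 0.086, 0.165], [0.592, -0.036, 0.165], [0.592, -0.155, 0.165]]
top tray, scene z.165 [[0.596, 0.081, 0.165], [0.598, -0.039, 0.165], [0.6, -0.16, 0.165]]
```

The stack front is at x≈0.591, leaving about 12 mm to the gripper's end. In both views the comb hangs over the nest along its pocket. Descend.

Call:
jog_arm(
  increments=[
    {"linear": [0.001, 0, 0.025], "delta_rot": [0, 0, 0.4]},
    {"linear": [0.001, 0, 0.05], "delta_rot": [0, 0, 0.4]},
    {"linear": [0.001, 0, 0.075], "delta_rot": [0, 0, 0.4]},
    {"linear": [0.001, 0, 0.1], "delta_rot": [0, 0, 0.4]},
    {"linear": [0.001, 0, 0.105], "delta_rot": [0, 0, 0.4]},
    {"linear": [0.001, 0, 0.105], "delta_rot": [0, 0, 0.4]},
    {"linear": [0.001, 0, 0.105], "delta_rot": [0, 0, 0.4]},
    {"linear": [0.001, 0, 0.105], "delta_rot": [0, 0, 0.4]},
  ],
)

```text
clock: 26.33
tool_pos: [0.4815, -0.0586, 0.0764]
orientation: [2.368, 2.062, 0.003]
wrist_force: [0.3, -0.2, -1.6]
grip_width: 0.0241
```

```bash
python3 go.py .48 -.058 .06 -7.87;python3 - <<'E'
from h import *
s=env.get_image('scene');crop(s,240,170,360,310,5,'pics/s10.png')
t=env.get_image('top');crop(t,180,200,300,290,6,'pics/t10.png')
E
```

```text
t 26.33 p [ 0.4815 -0.0586  0.0764] jaw -7.91 tilt [ 0.0026 -0.0002] F [ 0.29 -0.23 -1.63] M [-0.09   0.027  0.034] w 0.0241 q7 -0.06
lin [0.0004, -0.0016, 0.0164] rot [0.15, -0.01, -0.04]
```

View pics/s10.png

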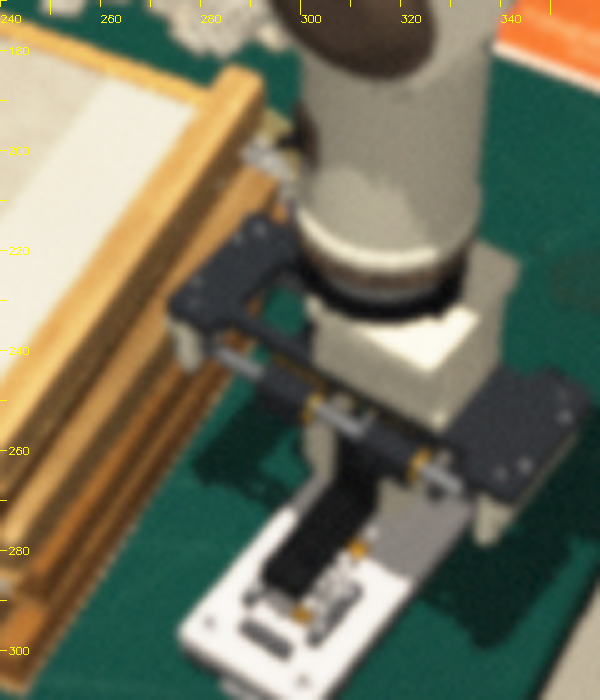

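View pics/t10.png

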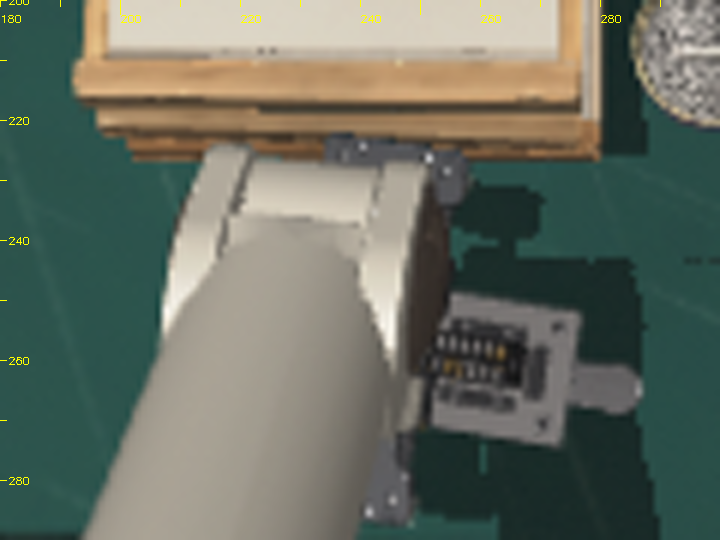

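```bash
python3 - <<'E'
from h import *
s=env.get_image('scene');k=8;x0,y0,x1,y1=275,250,335,310
im=cv2.resize(s[y0:y1,x0:x1,::-1],None,fx=k,fy=k,interpolation=cv2.INTER_CUBIC)
a=-.1374;c,sn=np.cos(a),np.sin(a)
def W(o,l,z): return [o[0]+c*l[0]-sn*l[1],o[1]+sn*l[0]+c*l[1],z]
tcp=(.4815,-.0586)
z=.0764-.0162+.014
def poly(P,col):
    u=((proj('scene',P)-[x0,y0]+.5)*k-.5).round().astype(int);cv2.polylines(im,[u.reshape(-1,1,2)],False,col,1)
poly([W(tcp,l,z) for l in[(-.013,0),(-.013,.076),(.013,.076),(.013,0)]],(0,255,0))
n=(.48,-.058)
poly([W(n,l,.036) for l in[(-.0145,.032),(-.0145,.074)]],(0,0,255));poly([W(n,l,.036) for l in[(.0145,.032),(.0145,.074)]],(0,0,255));poly([W(n,l,.036) for l in[(-.0145,.078),(.0145,.078)]],(0,0,255))
cv2.imwrite('pics/s11.png',im)
E
python3 go.py
```

```text
t 26.48 p [ 0.4815 -0.0585  0.0764] jaw -7.9 tilt [ 0.003  -0.0002] F [ 0.   -0.17 -0.44] M [-0.121  0.059  0.023] w 0.0242 q7 -0.06
```

View pics/s11.png

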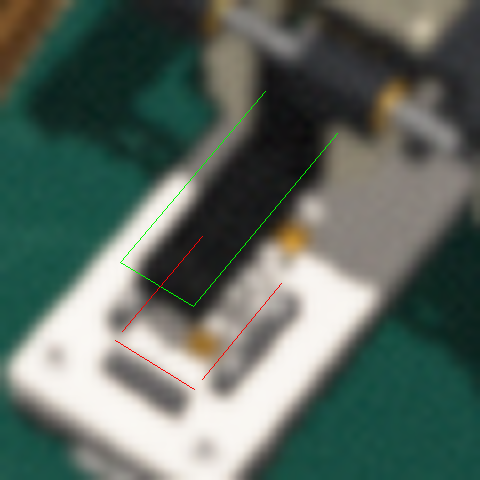

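```bash
python3 - <<'E'
from h import *
s=env.get_image('scene');k=12;x0,y0,x1,y1=280,250,330,300
im=s[y0:y1,x0:x1,::-1].astype(float)/255
im=(np.clip(im,0,1)**.45*255).astype(np.uint8)
cv2.imwrite('pics/s12.png',cv2.resize(im,None,fx=k,fy=k,interpolation=cv2.INTER_CUBIC))
E
```

```text
(no output)
```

View pics/s12.png

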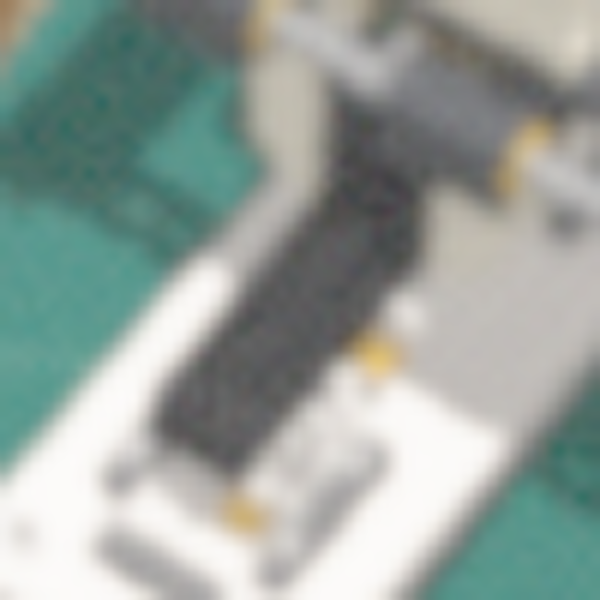

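```bash
python3 - <<'E'
from h import *
s=env.get_image('scene').astype(float).max(-1)
def line(n,im,rows,xs,z,rising,lvl):
    P=[]
    for r in rows:
        x=np.arange(*xs(r),.1);v=cv2.remap(im.astype(np.float32),x[None].astype(np.float32),np.full((1,len(x)),r,np.float32),cv2.INTER_LINEAR)[0]
        idx=np.where((v[:-1]<lvl)!=(v[1:]<lvl))[0]
        idx=[i for i in idx if (v[i+1]>v[i])==rising]
        if idx:P.append((x[idx[0 if rising else -1]],r))
    P=np.array(P);Q=onz(n,P,z)[:,:2]
    d=np.polyfit(Q[:,1],Q[:,0],1);a=np.degrees(np.arctan(d[0]));print(n,'x-slope deg',a.round(2),'res mm',(np.std(Q[:,0]-np.polyval(d,Q[:,1]))*1e3).round(2));print((P[[0,-1]]).round(1).tolist(),Q[[0,-1]].round(4).tolist());return d
# left edge: going from comb interior leftwards
for lvl in(70,100):
    line('scene',s,np.arange(270,284,.5),lambda r:(288,303-(r-270)*.62+0),.0742,False,lvl)
    line('scene',s,np.arange(272,287,.5),lambda r:(305-(r-270)*.6,322),.0742,True,lvl)
E
python3 - <<'E'
import math;print(math.degrees(math.tan(.1374)))
E
```

```text
scene x-slope deg 3.85 res mm 0.48
[[302.6, 270.0], [292.8, 283.5]] [[0.4935, -0.0309], [0.4965, 0.0142]]
scene x-slope deg 9.05 res mm 0.45
[[314.4, 272.0], [301.8, 286.5]] [[0.4661, -0.0389], [0.4742, 0.0117]]
scene x-slope deg 2.67 res mm 0.7
[[301.6, 270.0], [292.4, 283.5]] [[0.4956, -0.0297], [0.4973, 0.0147]]
scene x-slope deg 9.73 res mm 0.5
[[315.2, 272.0], [302.4, 286.5]] [[0.4644, -0.0398], [0.473, 0.0111]]
7.922357727928273
```

```bash
python3 - <<'E'
from h import *
a=-.1374;c,sn=np.cos(a),np.sin(a)
def W(o,l,z): return [o[0]+c*l[0]-sn*l[1],o[1]+sn*l[0]+c*l[1],z]
k=8
for n,(x0,y0,x1,y1) in(('top',(235,235,290,285)),('scene',(280,240,340,300))):
    s=env.get_image(n)
    im=cv2.resize(s[y0:y1,x0:x1,::-1],None,fx=k,fy=k,interpolation=cv2.INTER_CUBIC)
    for z,col in((.0742,(0,255,0)),(.0602,(255,255,0))):
        P=[W((.4815,-.0586),l,z) for l in[(-.013,-.076),(-.013,.076),(.013,.076),(.013,-.076)]]
        u=((proj(n,P)-[x0,y0]+.5)*k-.5).round().astype(int);cv2.polylines(im,[u.reshape(-1,1,2)],True,col,1)
    cv2.imwrite(f'pics/ov_{n}.png',im)
E
```

```text
(no output)
```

View pics/ov_top.png

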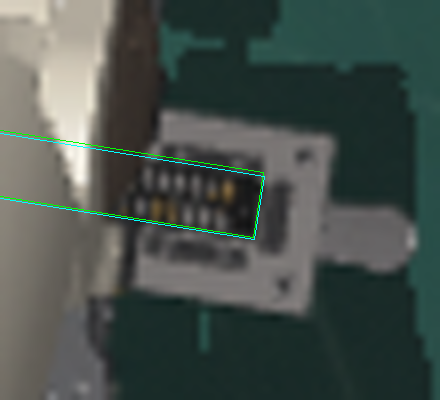

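View pics/ov_scene.png

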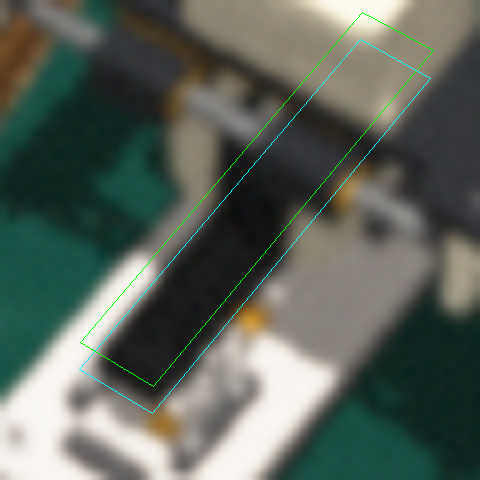

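The top-view overlay fits the held comb within about a pixel, in yaw and at its -y end. The scene view disagrees by ~3 px on its dark left edge. I'll descend in small steps and watch the force.

Call:
jog_arm(
  increments=[
    {"linear": [0.0002, -0.0015, 0.004], "delta_rot": [0.15, 0, 0]},
    {"linear": [0.0002, -0.0015, 0.008], "delta_rot": [0.15, 0, 0]},
    {"linear": [0.0002, -0.0015, 0.012], "delta_rot": [0.15, 0, 0]},
    {"linear": [0.0002, -0.0015, 0.016], "delta_rot": [0.15, 0, 0]},
    {"linear": [0.0002, -0.0015, 0.017], "delta_rot": [0.15, 0, 0]},
    {"linear": [0.0002, -0.0015, 0.017], "delta_rot": [0.15, 0, 0]},
    {"linear": [0.0002, -0.0015, 0.017], "delta_rot": [0.15, 0, 0]},
    {"linear": [0.0002, -0.0015, 0.017], "delta_rot": [0.15, 0, 0]},
  ],
)

```text
clock: 27.35
tool_pos: [0.4789, -0.058, 0.058]
orientation: [-2.368, -2.062, 0.002]
wrist_force: [0.2, -0.7, -0.4]
grip_width: 0.0244
```

```bash
python3 go.py .48 -.0583 .054 -7.9; python3 - <<'E'
from h import *
s=env.get_image('scene');crop(s,270,230,350,310,8,'pics/s13.png')
E
```

```text
t 27.35 p [ 0.4789 -0.058   0.058 ] jaw -7.9 tilt [-0.0023  0.0003] F [ 0.16 -0.71 -0.39] M [-0.097  0.019  0.038] w 0.0244 q7 -0.06
lin [-0.0002, 0.0011, 0.004] rot [-0.13, -0.0, 0.0]
```

View pics/s13.png

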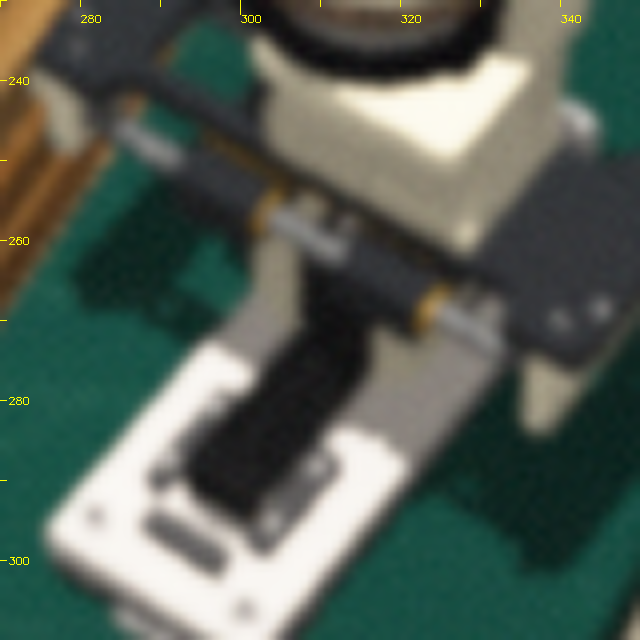

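```bash
python3 - <<'E'
from h import *
a=-.1379;c,sn=np.cos(a),np.sin(a)
def W(o,l,z): return [o[0]+c*l[0]-sn*l[1],o[1]+sn*l[0]+c*l[1],z]
k=14
for n,(x0,y0,x1,y1) in(('top',(245,240,290,280)),('scene',(280,265,325,305))):
    s=env.get_image(n)
    im=cv2.resize(s[y0:y1,x0:x1,::-1],None,fx=k,fy=k,interpolation=cv2.INTER_CUBIC)
    cv2.imwrite(f'pics/raw_{n}.png',im)
    im=im.copy()
    def poly(P,col,cl=True):
        u=((proj(n,P)-[x0,y0]+.5)*k-.5).round().astype(int);cv2.polylines(im,[u.reshape(-1,1,2)],cl,col,1)
    poly([W((.4789,-.058),l,.0558) for l in[(-.013,-.076),(-.013,.076),(.013,.076),(.013,-.076)]],(0,255,0))
    N=(.48,-.0583)
    for sx in(1,-1):
        for sy in(1,-1):
            poly([W(N,(sx*p,sy*q),.036) for p,q in((.0145,.032),(.0235,.032),(.0235,.074),(.0145,.074))],(0,0,255))
    for sy in(1,-1):poly([W(N,(p,sy*.078),.036) for p in(-.0145,.0145)],(0,0,255))
    cv2.imwrite(f'pics/ov2_{n}.png',im)
E
```

```text
(no output)
```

View pics/ov2_top.png

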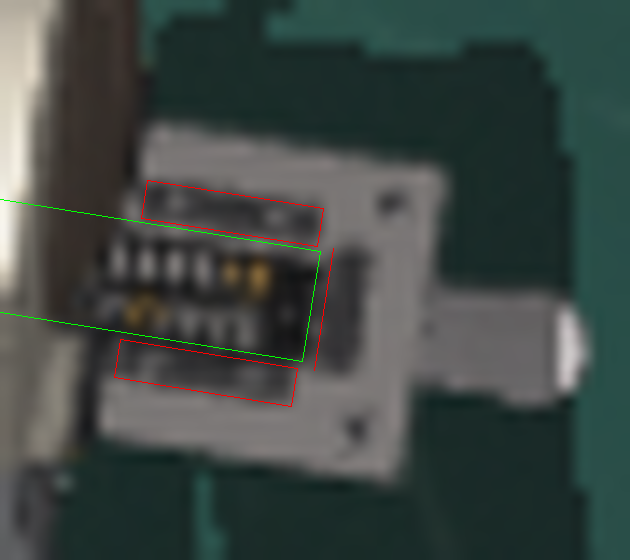

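View pics/ov2_scene.png

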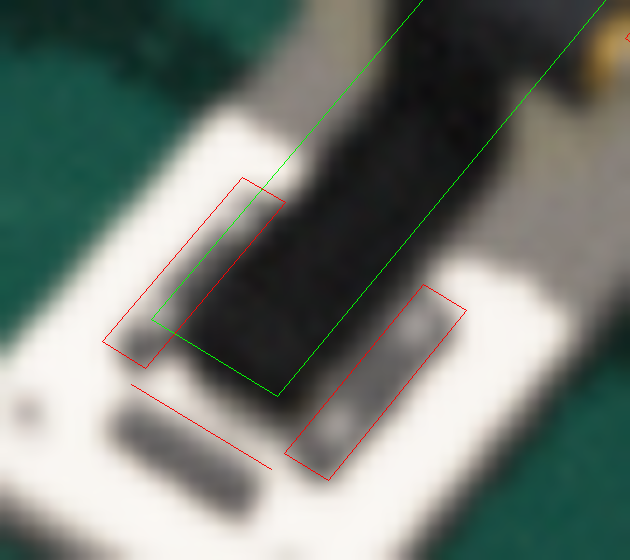

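Both overlays now agree, with the dark edges shrunk evenly by blur, so the comb is over the pocket. Correct x by 1 mm and lower to just above the wall tops.

Call:
jog_arm(
  increments=[
    {"linear": [0, 0.001, 0.001], "delta_rot": [-0.1, 0, 0]},
    {"linear": [0, 0.001, 0.002], "delta_rot": [-0.1, 0, 0]},
    {"linear": [0, 0.001, 0.003], "delta_rot": [-0.1, 0, 0]},
    {"linear": [0, 0.001, 0.004], "delta_rot": [-0.1, 0, 0]},
    {"linear": [0, 0.001, 0.004], "delta_rot": [-0.1, 0, 0]},
    {"linear": [0, 0.001, 0.004], "delta_rot": [-0.1, 0, 0]},
  ],
)

```text
clock: 28.0
tool_pos: [0.4797, -0.0581, 0.0539]
orientation: [-2.369, -2.063, 0.001]
wrist_force: [-0.2, 0.0, 0.8]
grip_width: 0.0246
```

```bash
python3 go.py .48 -.0583 .05 -7.9
```

```text
t 28.0 p [ 0.4797 -0.0581  0.0539] jaw -7.9 tilt [-0.0008  0.0001] F [-0.2   0.01  0.78] M [-0.059  0.055  0.017] w 0.0246 q7 -0.06
lin [-0.0001, 0.0003, 0.0039] rot [-0.05, 0.0, 0.0]
```

Next: 2 mm down, to just below the wall-top level.

Call:
jog_arm(
  increments=[
    {"linear": [0, 0.0002, 0.0005], "delta_rot": [0, 0, 0]},
    {"linear": [0, 0.0002, 0.001], "delta_rot": [0, 0, 0]},
    {"linear": [0, 0.0002, 0.0015], "delta_rot": [0, 0, 0]},
    {"linear": [0, 0.0002, 0.002], "delta_rot": [0, 0, 0]},
    {"linear": [0, 0.0002, 0.002], "delta_rot": [0, 0, 0]},
  ],
)

```text
clock: 28.42
tool_pos: [0.48, -0.0581, 0.0519]
orientation: [-2.369, -2.063, 0.001]
wrist_force: [-0.3, -0.2, -0.2]
grip_width: 0.0243
```

Call:
jog_arm(
  increments=[
    {"linear": [0, 0, 0.0005], "delta_rot": [0, 0, 0]},
    {"linear": [0, 0, 0.001], "delta_rot": [0, 0, 0]},
    {"linear": [0, 0, 0.001], "delta_rot": [0, 0, 0]},
    {"linear": [0, 0, 0.001], "delta_rot": [0, 0, 0]},
  ],
)

```text
clock: 28.75
tool_pos: [0.48, -0.0581, 0.051]
orientation: [-2.369, -2.063, 0.001]
wrist_force: [-0.5, 0.7, 0.2]
grip_width: 0.0241
```

Call:
jog_arm(
  increments=[
    {"linear": [0, 0, 0.0005], "delta_rot": [0, 0, 0]},
    {"linear": [0, 0, 0.001], "delta_rot": [0, 0, 0]},
    {"linear": [0, 0, 0.0015], "delta_rot": [0, 0, 0]},
    {"linear": [0, 0, 0.0015], "delta_rot": [0, 0, 0]},
  ],
)

```text
clock: 29.08
tool_pos: [0.48, -0.0581, 0.0494]
orientation: [-2.369, -2.063, 0.001]
wrist_force: [0.2, 0.1, -0.5]
grip_width: 0.0242
```

Between the walls without touching. Continue to near the floor.

Call:
jog_arm(
  increments=[
    {"linear": [0, 0, 0.001], "delta_rot": [0, 0, 0]},
    {"linear": [0, 0, 0.002], "delta_rot": [0, 0, 0]},
    {"linear": [0, 0, 0.003], "delta_rot": [0, 0, 0]},
    {"linear": [0, 0, 0.003], "delta_rot": [0, 0, 0]},
    {"linear": [0, 0, 0.003], "delta_rot": [0, 0, 0]},
  ],
)

```text
clock: 29.5
tool_pos: [0.48, -0.0582, 0.0464]
orientation: [-2.369, -2.063, 0.001]
wrist_force: [-0.1, -0.1, -1.2]
grip_width: 0.0243
```

Call:
jog_arm(
  increments=[
    {"linear": [0, 0, 0.0005], "delta_rot": [0, 0, 0]},
    {"linear": [0, 0, 0.001], "delta_rot": [0, 0, 0]},
    {"linear": [0, 0, 0.0015], "delta_rot": [0, 0, 0]},
    {"linear": [0, 0, 0.0015], "delta_rot": [0, 0, 0]},
  ],
)

```text
clock: 29.83
tool_pos: [0.48, -0.0581, 0.0449]
orientation: [-2.369, -2.063, 0.001]
wrist_force: [0.0, 0.2, -0.6]
grip_width: 0.0243
```

Call:
jog_arm(
  increments=[
    {"linear": [0, 0, 0.0004], "delta_rot": [0, 0, 0]},
    {"linear": [0, 0, 0.0007], "delta_rot": [0, 0, 0]},
    {"linear": [0, 0, 0.0007], "delta_rot": [0, 0, 0]},
    {"linear": [0, 0, 0.0007], "delta_rot": [0, 0, 0]},
  ],
)

```text
clock: 30.17
tool_pos: [0.48, -0.0581, 0.0443]
orientation: [-2.369, -2.063, 0.001]
wrist_force: [0.2, -0.3, -0.7]
grip_width: 0.0245
```

Call:
jog_arm(
  increments=[
    {"linear": [0, 0, 0.0003], "delta_rot": [0, 0, 0]},
    {"linear": [0, 0, 0.0005], "delta_rot": [0, 0, 0]},
    {"linear": [0, 0, 0.0005], "delta_rot": [0, 0, 0]},
    {"linear": [0, 0, 0.0005], "delta_rot": [0, 0, 0]},
  ],
)

```text
clock: 30.5
tool_pos: [0.48, -0.0581, 0.0442]
orientation: [-2.369, -2.063, 0.001]
wrist_force: [-1.7, 0.6, 6.7]
grip_width: 0.0242
```

Floor contact at exactly the expected height (7 N). Relieve slightly and open.

Call:
jog_arm(
  increments=[
    {"linear": [0, 0, -0.0004], "delta_rot": [0, 0, 0]},
    {"linear": [0, 0, -0.0004], "delta_rot": [0, 0, 0]},
    {"linear": [0, 0, -0.0004], "delta_rot": [0, 0, 0]},
    {"linear": [0, 0, -0.0004], "delta_rot": [0, 0, 0]},
    {"linear": [0, 0, -0.0004], "delta_rot": [0, 0, 0]},
    {"linear": [0, 0, -0.0004], "delta_rot": [0, 0, 0]},
  ],
  jaw=0,
)

```text
clock: 31.0
tool_pos: [0.48, -0.0581, 0.0441]
orientation: [-2.369, -2.063, 0.001]
wrist_force: [-0.5, 0.8, -0.2]
grip_width: 0.046
```

Call:
jog_arm(
  increments=[
    {"linear": [0, 0, -0.005], "delta_rot": [0, 0, 0]},
    {"linear": [0, 0, -0.015], "delta_rot": [0, 0, 0]},
    {"linear": [0, 0, -0.035], "delta_rot": [0, 0, 0]},
    {"linear": [0, 0, -0.07], "delta_rot": [0, 0, 0]},
    {"linear": [0, 0, -0.105], "delta_rot": [0, 0, 0]},
    {"linear": [0, 0, -0.145], "delta_rot": [0, 0, 0]},
    {"linear": [0, 0, -0.17], "delta_rot": [0, 0, 0]},
    {"linear": [0, 0, -0.17], "delta_rot": [0, 0, 0]},
  ],
)

```text
clock: 31.67
tool_pos: [0.4841, -0.0585, 0.2211]
orientation: [2.363, 2.058, 0.013]
wrist_force: [1.0, 0.2, 0.2]
grip_width: 0.0463
```

Call:
jog_arm(
  increments=[
    {"linear": [-0.035, -0.02, 0], "delta_rot": [0, 0, 0]},
    {"linear": [-0.07, -0.04, 0], "delta_rot": [0, 0, 0]},
    {"linear": [-0.105, -0.06, 0], "delta_rot": [0, 0, 0]},
    {"linear": [-0.14, -0.07, 0], "delta_rot": [0, 0, 0]},
    {"linear": [-0.175, -0.07, 0], "delta_rot": [0, 0, 0]},
    {"linear": [-0.21, -0.07, 0], "delta_rot": [0, 0, 0]},
    {"linear": [-0.24, -0.07, 0], "delta_rot": [0, 0, 0]},
    {"linear": [-0.24, -0.07, 0], "delta_rot": [0, 0, 0]},
  ],
)

```text
clock: 32.33
tool_pos: [0.3758, -0.2927, 0.215]
orientation: [2.375, 2.052, -0.004]
wrist_force: [0.1, -0.0, 0.3]
grip_width: 0.0456
```

```bash
python3 go.py; python3 - <<'E'
from h import *
s=env.get_image('scene');crop(s,210,190,370,390,4,'pics/s14.png');crop(s,270,235,355,320,9,'pics/s14b.png')
t=env.get_image('top');crop(t,140,215,300,285,5,'pics/t14.png');cv2.imwrite('pics/s14full.png',s[:,:,::-1])
E
```

```text
t 32.33 p [ 0.3758 -0.2927  0.215 ] jaw -8.35 tilt [ 0.0001 -0.0038] F [ 0.08 -0.05  0.29] M [-0.099  0.042 -0.018] w 0.0456 q7 0.51
```

View pics/s14b.png

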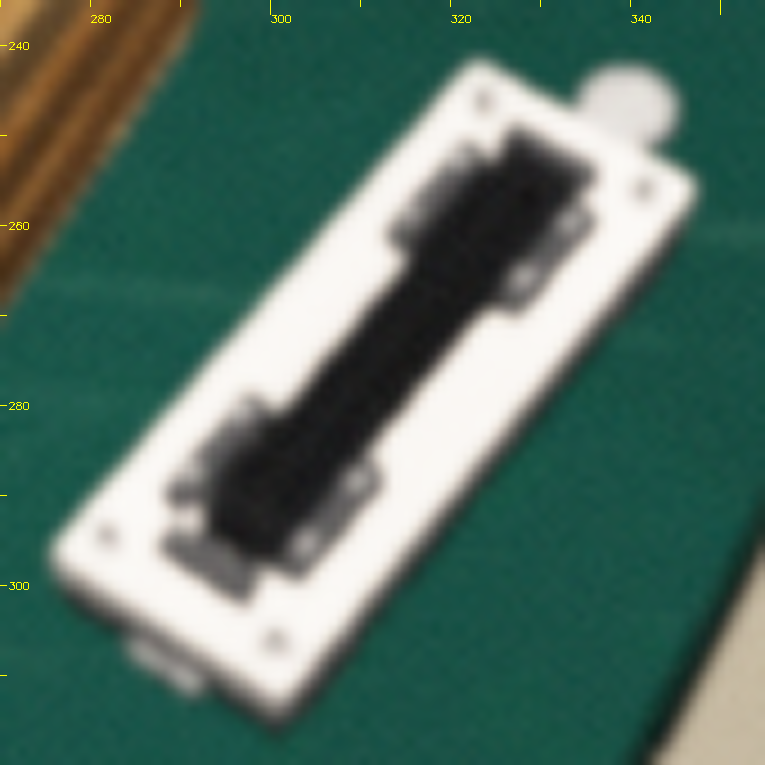

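View pics/t14.png

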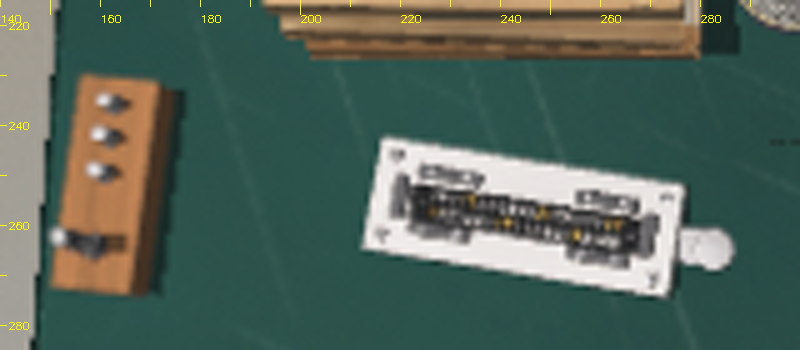

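View pics/s14full.png

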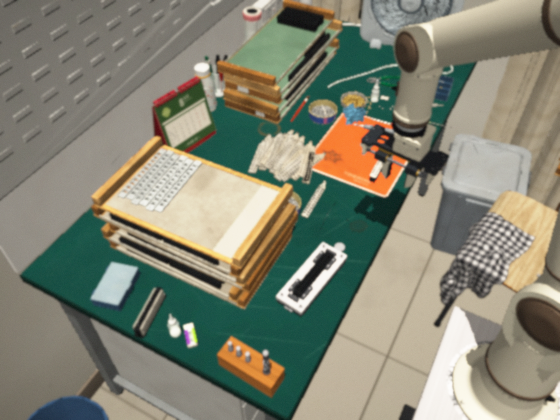

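The comb lies between all four cheeks and both end stops (scene ~(312,273), top ~(243,258)). The punch stands upright in its hole and the bystanders are untouched. Settle and hand in.

Call:
jog_arm(
  increments=[
    {"linear": [0, 0, 0], "delta_rot": [0, 0, 0]},
    {"linear": [0, 0, 0], "delta_rot": [0, 0, 0]},
    {"linear": [0, 0, 0], "delta_rot": [0, 0, 0]},
    {"linear": [0, 0, 0], "delta_rot": [0, 0, 0]},
    {"linear": [0, 0, 0], "delta_rot": [0, 0, 0]},
  ],
)

```text
clock: 32.85
tool_pos: [0.3781, -0.2855, 0.2143]
orientation: [-2.367, -2.065, 0.0]
wrist_force: [-0.1, 0.5, -0.0]
grip_width: 0.0462
```

```bash
python3 -c "
from station import env
print(env.close_job())"
```

```text
the job is handed in; nothing more can be done
None
```

The job is handed in at about 33 s: the high pin is pushed home, the punch is back in its hole, and the comb lies flat in the nest.

- **Finding the pin:** I felt pin 5 as sound, with a light spring at about 3 N. The tip passed clear over pins 4, 3 and 2. At pin 1 it stopped 2.6 mm above the sound-pin level. I did not check pin 0, because the high one had already been found.
- **Pushing it down:** I pushed pin 1 with up to about 35 N. On a light re-touch it met the tip about 2.4 mm lower, at its home height.
- **Comb:** It went in without touching the walls and met the floor at the expected height with about 7 N, before I released it.
- **Last pictures:** The comb sits between the cheeks and end stops. The punch is upright in its hole (its head was at its original pixel position after release), and the other things in view look unmoved.
- **A check that disagreed:** While the comb hung over the nest, its dark left edge in the scene view was about 3 px off the prediction, while the top view agreed. I put this down to blur. The contact-free insertion and the final pictures showed the position was right.

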